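# Dial open the office cash safe

### The arm

A 7-joint arm with a two-finger parallel gripper is mounted at the origin on the work surface. World frame = base frame: x ahead of the robot, y to its left, z up, the work surface at z = 0. Lengths are in m, angles in rad, forces in N, time in s.
With the tool pointing down it reaches from about 0.425 to 0.875 m from the base axis. Payload 9.9 kg.
Tool frame: the origin (TCP) lies midway between the tips of the shut fingers; the grasp point (between the pads) lies 19 mm behind it; z points along the fingers, y is the line along which they close (so a half turn about z gives the same grasp; the last joint's range is limited). The gripper opens to 85 mm and grips with 20 to 120 N. Pads are 22 mm wide; open, the fingers measure 114 mm over their backs; the gripper's body (76 mm by 85 mm) begins 54 mm behind the grasp point. The pads swing forward as they close: fully open they stand 13 mm farther back than shut.
Start: joints at [-1.27, 0.576, 0.025, 1.437, -0.015, 1.129, -0.057], TCP at [0.253, 0.626, 0.231] pointing down, gripper open.
Joint ranges: [-2.76, 2.76], [-0.34, 2.15], [-1.52, 1.57], [0.19, 2.46], [-1.09, 4.23], [0.17, 1.99], [-2.82, 2.82]. Speed limits (rad/s): [2.22, 2.22, 3.01, 3.01, 3.14, 3.14, 3.14].

### API

Orientations are given as a rotation vector (axis times angle).
In Python, from bench import r gives the robot as it stands. The module is installed in compiled form; this text tells all that it offers.
- The arm moves only by the tool move_arm, never from a script. Its argument "steps" is a list of rows, each an object with "translation": the shift along the tool's x, y, z in mm, a list of three; "turn": the turn, a rotation vector about the tool's x, y, z in rad, a list of three. In form: [{"translation": [dx, dy, dz], "turn": [rx, ry, rz]}, ...]. A call has 1 to 12 rows; each row is the pose to reach, as a shift and turn from the pose commanded when the call began, along the tool's axes at that moment; what a row does not reach only later rows make up. A row lasts 1/12 s, in which the tool goes at most 41.7 mm and 7.16 degrees, less where a joint would pass 70% of its speed; a pose out of reach is approached as far as the arm can. A call with a gripper value outside its range is refused whole. "hand" is the opening, from 0 (shut) to 1 (fully open), set as the call begins (left out, the last holds). The fingers move at their own pace and stop on an object; "squeeze" is the grip in N (left out, the last holds). Time passes only in rows, so rows that repeat a pose let the fingers close. It gives the time, the measured TCP pose, the force, the opening and the grip force at its end, in the units of the state.
- r.state(): the state, without advancing time (a new reading comes with each control period).
- r.get_image(name): name is "side" or "top" or "wrist"; returns a dict with "color" (480x640x3 uint8, red, green, blue), "depth" (480x640 float32, m along the optical axis (not along the pixel's ray), 0 where there is no reading), "camera_matrix" (3x3 intrinsics, pixels), "rvec" (rotation vector, rad) and "tvec" (3), from world to camera coordinates, as OpenCV has them. Camera axes: x right, y down, z forward; pixel columns grow to the right and rows downward; lengths in m; the calibration is good to about 2 mm. A picture is of the moment at which its call begins.
- r.job_done(): hands the job in; it is judged then, once.
Trained networks look in a picture, given as the dict that the camera call returned (one of the last four; its "shot" number tells which), for a name from the list of things; names that differ only in an ending like _2 or _b are one class to them, and where a whole thing is asked for, a point or a joint stands for the part that bears it (a point fixed in the world has none). Each returns a list of dicts, best first, with "score" (0 to 1); they miss things now and then, are a little off and sometimes report something else, mostly with a low value. They report only what shows in the picture. A call takes as long as a camera call.
- r.trace(picture, name): "mask" (480x640 bool, what is visible of it) and "point" ([column, row] in pixels, amid what is visible of it).
The state is a dict: "time": time; "joint_pos": joint angles; "qd": joint speeds; "joint_torque": joint torques, N m; "ee_pos": TCP position; "tcp_rot": TCP orientation; "force": force on the tool from outside, world axes, zero at the start; "ft_torque": the same for the moment, N m; "finger_gap": finger opening in m; "finger_force": force on a finger pad.
Only numpy, scipy, OpenCV 4.12 (cv2) and the standard library are available. Lean on these libraries where they do the work, as an engineer would, in place of code of your own. Each camera call takes 0.05 s, during which the arm holds its last target. There are 200 camera calls.

### The job

Dial the petty-cash safe open by its crank knob: turn the dial clockwise at least two full turns and stop with the pointer at red, go back counter-clockwise, past red once, and on to blue (a turn and a quarter), then clockwise again, slowly, until the lock drops in somewhere along the yellow arc and stops the dial by itself. Turn gently throughout: the white needle must never be driven onto its red ticks. Then pull the drawer about 6 cm out by its black fin, let go, and leave the other things on the desk where they are.

Things in the scene. Friction and masses are not known exactly. Their poses are not given: they have to be found in the camera images.
- safe: green steel safe, fixed to the desk, 180 (x) x 176 (y) x 110 mm high; origin under its centre, its front (drawer) faces its own -x; a flat dial on its top, 5 mm behind (+x of) the middle
- dial_axis (a point): point on the vertical axis of the dial, 147 mm above the desk (37 mm above the lid), level with the middle of the crank knob
- dial (a joint): turn of the steel dial disc (92 mm across, its face 121 mm above the desk), rad: grows clockwise seen from above and counts on through full turns; a whole multiple of 2 pi = orange pointer line (and crank knob) toward the safe's front (-x). Turning it drags with 1 to 5 N at the knob. Stop within 5 degrees of the red and blue marks; the lock is set by the sequence alone (first wheel left at red, second at blue), so after a miss begin again with two turns clockwise
- drive (a joint): twist of the sprung drive under the dial, rad, shown by the white needle opposite the pointer: 0 = needle midway between two red ticks, negative when loaded clockwise. 6 N m per rad: the 0.08 rad where it reaches a tick is 14 N at the crank knob; usual dragging stays within 0.04
- knob (a point): middle of the upright black crank knob, 18 mm across and 38 mm tall (123 to 161 mm above the desk), 34 mm from the dial's axis, over the pointer line; it revolves freely on its post, so it can be held firmly and led round without turning the hand
- mark_red (a point): red dot on the black ring round the dial, 60 mm from the axis, 115 mm above the desk; 120 degrees clockwise from the front
- mark_blue (a point): blue dot on the ring, 60 mm from the axis; 30 degrees clockwise from the front
- mark_yellow (a point): middle of the yellow arc on the ring, 60 mm from the axis; 240 degrees clockwise from the front. The arc reaches 55 degrees to either side; the lock drops in at an unknown place within 50 degrees of this point: the drag eases, and at most 0.12 rad (7 degrees) further on the dial meets a springy stop and can turn neither way
- drawer (a joint): travel of the drawer toward the safe's front, m: 0 shut, 0.07 fully out; slides with about 3 N once the lock has dropped in, else it is blocked after 2 mm; stays where it is left
- pull (a point): grip point of the upright black fin on the drawer front: 14 mm thick (y of the safe), 34 mm long (x), 36 mm tall (68 to 104 mm above the desk); the point lies mid-length, 113 mm in front of the safe's middle, 90 mm above the desk
- tea: green bottle, 64 mm across, 200 mm tall, beside the safe; origin under its base; leave it
- marker: white and black marker pen lying on the desk, 125 mm long, 19 mm thick; leave it
- mouse: black computer mouse, 60 mm across, 34 mm high, on a 3 mm green mat; leave it
- stapler: blue stapler, 120 x 32 x 46 mm high; leave it
- tape: roll of clear tape lying flat, 84 mm across, 24 mm high; leave it

How it is judged:
By the outcome, as a careful person would: the job done as asked, in the order asked, and still so for the second after the job is handed in, with the robot touching nothing.
It also fails if it takes over 72 s, if anything falls off the work surface, if the arm or the gripper's body presses on something with over 40 N, if the wrist force passes 120 N, or if a joint passes its speed limit or range.

## Working session

There is one attempt and no reset: what is moved stays moved. The work goes in short steps, Python scripts to look and compute and a tool call to move; the robot and the scene stay as the last step left them, time stands still between calls to the robot, and variables do not carry over. Pictures are saved under pics/ and viewed, at most 10 in all, crops included, and the job is handed in when it is done.

Besides the shell and the picture viewer there is one more tool, called after "Request:" by a JSON object that holds its "fn" and its "kwargs", one argument or row to a line. move_arm: Moves the arm, as the interface text tells. Its arguments: {"type":"object","properties":{"steps":{"type":"array","items":{"type":"object","properties":{"translation":{"type":"array","items":{"type":"number"}},"turn":{"type":"array","items":{"type":"number"}}}}},"hand":{"type":"number"},"squeeze":{"type":"number"}},"required":["steps"]}

```bash
mkdir -p pics
cat > h.py <<'E'
import numpy as np, cv2
from bench import r
from scipy.spatial.transform import Rotation as R
def proj(p,P):
    return cv2.projectPoints(np.array(P,float).reshape(-1,3),p['rvec'],p['tvec'],p['camera_matrix'],None)[0].reshape(-1,2)
def ray(p,uv):
    Rm=cv2.Rodrigues(p['rvec'])[0]; c=-Rm.T@np.ravel(p['tvec'])
    d=Rm.T@np.linalg.inv(p['camera_matrix'])@np.array([uv[0],uv[1],1.]); return c,d
def atz(p,uv,z):
    c,d=ray(p,uv); return c+d*(z-c[2])/d[2]
def cloud(p,mask):
    v,u=np.nonzero(mask&(p['depth']>0)); c,_=ray(p,(0,0)); Rm=cv2.Rodrigues(p['rvec'])[0]
    d=(np.linalg.inv(p['camera_matrix'])@np.stack([u,v,np.ones(len(u))]))*p['depth'][v,u]
    return (Rm.T@d).T+c
def save(p,n): cv2.imwrite(f'pics/{n}.png',p['color'][:,:,::-1])
E
python3 - <<'E'
from h import *
np.set_printoptions(precision=4,suppress=True)
s=r.state();print(s['time'],s['ee_pos'],s['tcp_rot'],s['finger_gap'])
ims=[]
for n in ['top','side']:
    p=r.get_image(n); ims.append(p['color'])
    print(n,'cam',ray(p,(0,0))[0])
    for k in ['safe','knob','mark_red','mark_blue','mark_yellow','pull','tea','stapler','tape','marker','mouse']:
        t=r.trace(p,k)
        if t:
            t=t[0];c=cloud(p,t['mask'])
            print(k,round(t['score'],2),t['point'],np.median(c,0) if len(c) else '',np.percentile(c,[2,98],axis=0).ravel() if len(c) else '')
    save(p,n+'0')
E
```

```text
0.0 [0.2532 0.6252 0.2304] [-0.6006 -3.0834  0.0026] 0.08510907430791059
top cam [0.5156 0.0319 1.3139]
safe 0.86 [323.4, 211.5] [0.5981 0.0569 0.1117] [ 0.5023 -0.0295  0.102   0.6936  0.1476  0.1259]
knob 0.5 [331.5, 219.4] [0.5839 0.035  0.1611] [0.5765 0.0275 0.1537 0.5913 0.0425 0.166 ]
mark_red 0.67 [322.5, 212.0] [0.597  0.0569 0.1117] [ 0.5013 -0.0295  0.1005  0.6934  0.1474  0.1259]
mark_blue 0.78 [321.7, 210.3] [0.5976 0.0568 0.1118] [ 0.5025 -0.0294  0.1028  0.6912  0.1473  0.126 ]
mark_yellow 0.61 [321.4, 213.3] [0.5972 0.0566 0.1117] [ 0.5007 -0.0298  0.099   0.6946  0.1478  0.1259]
pull 0.57 [330.9, 257.7] [0.5082 0.0356 0.1032] [ 0.4806 -0.0354  0.0028  0.5284  0.1055  0.1092]
tea 0.56 [203.6, 236.1] [0.5537 0.2836 0.1325] [0.5264 0.2649 0.001  0.5853 0.3238 0.2028]
stapler 0.89 [194.0, 288.2] [0.4405 0.3239 0.0433] [0.3842 0.3018 0.0005 0.4943 0.3497 0.0506]
tape 0.68 [124.4, 213.7] [0.59   0.4726 0.0234] [0.55   0.4347 0.0062 0.6267 0.5124 0.0292]
marker 0.6 [197.2, 289.2] [0.4393 0.324  0.0431] [ 0.3832  0.3015 -0.0014  0.4943  0.3518  0.0505]
mouse 0.81 [518.1, 226
[... 500 characters left out ...]
.1589  0.1285]
mark_yellow 0.74 [306.2, 244.7] [0.5902 0.1045 0.112 ] [ 0.4951 -0.0262  0.0098  0.6869  0.1589  0.1285]
pull 0.71 [347.4, 236.6] [0.4962 0.0403 0.1032] [ 0.4765 -0.0309  0.0203  0.5254  0.1198  0.108 ]
tea 0.66 [306.2, 335.1] [0.5526 0.313  0.1275] [0.5253 0.2835 0.0114 0.5836 0.3265 0.2029]
stapler 0.88 [365.8, 376.5] [0.4382 0.3332 0.0445] [0.3853 0.3083 0.0075 0.494  0.3529 0.0502]
tape 0.57 [273.3, 460.0] [0.5866 0.4778 0.0257] [0.5472 0.4349 0.0021 0.6262 0.5139 0.0288]
marker 0.82 [361.9, 199.8] [ 0.4814 -0.1617  0.0177] [ 0.4241 -0.1898  0.0025  0.5331 -0.1357  0.0237]
mouse 0.77 [339.4, 148.9] [ 0.5668 -0.3485  0.0287] [ 0.5436 -0.3733  0.0133  0.5916 -0.3352  0.038 ]
```

View pics/top0.png

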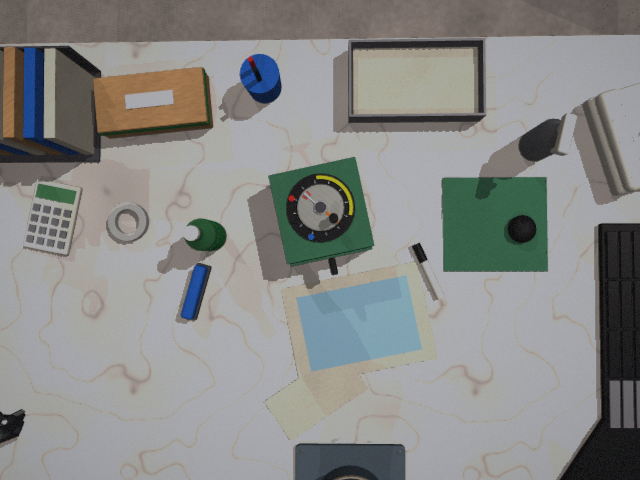

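View pics/side0.png

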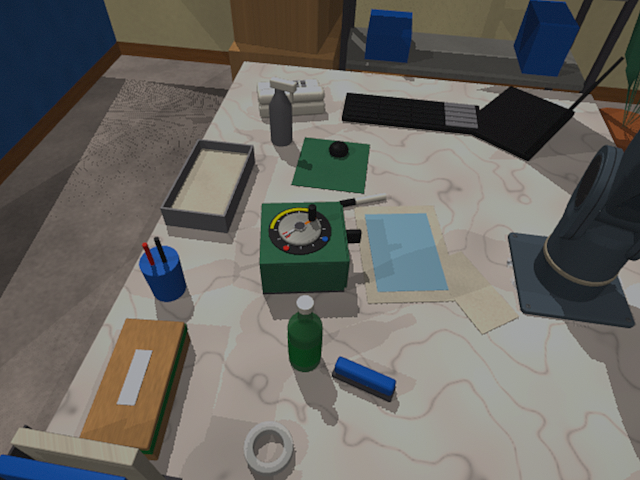

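Run:
```python
from h import *
np.set_printoptions(precision=4,suppress=True)
p=r.get_image('top')
c=p['color'].astype(int); hsv=cv2.cvtColor(p['color'],cv2.COLOR_RGB2HSV)
m=r.trace(p,'safe')[0]['mask']
m=m&(p['depth']>0)
X=np.full((480,640,3),np.nan); X[m]=cloud(p,m)
top=m&(X[:,:,2]>0.104)
t=X[top]
rc=cv2.minAreaRect((t[:,:2]*1000).astype(np.float32)); print('lid',rc)
roi=np.zeros((480,640),bool); roi[165:250,275:365]=1
H,S,V=[hsv[:,:,i] for i in range(3)]
def cen(mm,z,n):
    l,lab,st,ce=cv2.connectedComponentsWithStats((mm&roi).astype(np.uint8))
    k=1+np.argmax(st[1:,4]); print(n,st[k],ce[k],atz(p,ce[k],z)); return lab==k
cen((H>105)&(H<130)&(S>120)&(V>80),.115,'blue')
cen(((H<5)|(H>172))&(S>150)&(V>80),.115,'red')
y=cen((H>24)&(H<34)&(S>150)&(V>100),.115,'yellow')
v,u=np.nonzero(y); P=np.array([atz(p,(a,b),.115)[:2] for a,b in zip(u,v)])
A=np.c_[2*P,np.ones(len(P))]; s=np.linalg.lstsq(A,(P**2).sum(1),rcond=None)[0]; print('arc centre',s[:2],np.sqrt(s[2]+s[0]**2+s[1]**2))
k=r.trace(p,'knob')
for t in k: 
    q=cloud(p,t['mask']); q=q[q[:,2]>.15]; print('knob',t['score'],q.mean(0),len(q),atz(p,t['point'],.161))
im=cv2.resize(p['color'][150:290,260:390],None,fx=5,fy=5,interpolation=cv2.INTER_CUBIC)[:600]
cv2.imwrite('pics/crop1.png',im[:,:,::-1])
p=r.get_image('side'); t=r.trace(p,'pull')[0]; q=cloud(p,t['mask']); q=q[(q[:,2]>.06)]
print(np.median(q,0))
im=cv2.resize(p['color'][195:300,255:370],None,fx=5,fy=5,interpolation=cv2.INTER_CUBIC)
cv2.imwrite('pics/crop2.png',im[:,:,::-1])
```

```text
lid ((584.1156616210938, 55.85980224609375), (218.31605529785156, 176.0323028564453), 11.892640113830566)
blue [308 234   6   6  32] [310.5 236.5] [0.5505 0.0794 0.115 ]
red [288 195   7   7  34] [291.0294 197.9118] [0.6266 0.1174 0.115 ]
yellow [316 175  37  40 221] [339.3258 189.7421] [0.642  0.0224 0.115 ]
arc centre [0.6103 0.0577] 0.05704849581996749
knob 0.42 [0.5847 0.0349 0.1612] 69 [0.5821 0.0348 0.161 ]
[0.4964 0.0395 0.1035]
```

View pics/crop1.png

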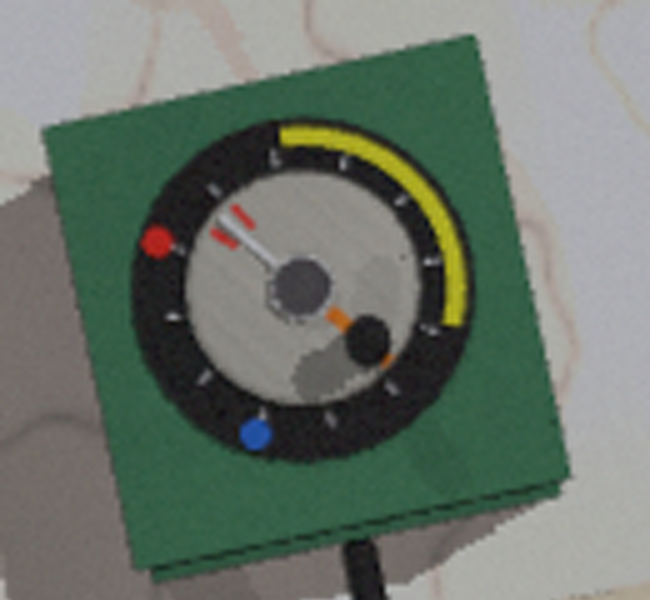

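```bash
cat >> h.py <<'E'
psi=np.deg2rad(11.9); C=np.array([.6076,.0606]); O=C-.005*np.array([np.cos(psi),np.sin(psi)])
def kn(deg,rad=.034):
    a=psi-np.deg2rad(deg); return C-rad*np.array([np.cos(a),np.sin(a)])
def goal(): # tool down, y along safe y
    return R.from_matrix(np.c_[[-np.cos(psi),-np.sin(psi),0],[-np.sin(psi),np.cos(psi),0],[0,0,-1]])
def rel(pos,rot=None,p0=None,r0=None):
    s=r.state(); p0=s['ee_pos'] if p0 is None else p0; r0=R.from_rotvec(s['tcp_rot'] if r0 is None else r0)
    d=r0.inv().apply(np.array(pos)-p0)*1000
    return np.round(d,1), (np.round((r0.inv()*rot).as_rotvec(),4) if rot else None)
E
python3 - <<'E'
from h import *
print(kn(-36.4),O)
g=goal(); print(rel([.253,.626,.30],g),rel([.43,.31,.30],g),rel([.585,.035,.23],g))
E
```

```text
[0.58498217 0.0352143 ] [0.60270746 0.05956898]
(array([  0.5,   0.2, -68.7]), array([-0.    , -0.    , -0.5925])) (array([-282.2, -226.3,  -68.7]), array([-0.    , -0.    , -0.5925])) (array([-529.1, -423. ,    1.3]), array([-0.    , -0.    , -0.5925]))
```

Request:
{"fn": "move_arm", "kwargs": {
  "steps": [
    {"translation": [0,0,-35],"turn": [0,0,-0.1]},
    {"translation": [0,0,-70],"turn": [0,0,-0.2]},
    {"translation": [-28,-23,-70],"turn": [0,0,-0.3]},
    {"translation": [-56,-45,-70],"turn": [0,0,-0.4]},
    {"translation": [-84,-68,-70],"turn": [0,0,-0.5]},
    {"translation": [-112,-90,-70],"turn": [0,0,-0.5925]},
    {"translation": [-142,-114,-70],"turn": [0,0,-0.5925]},
    {"translation": [-172,-138,-70],"turn": [0,0,-0.5925]},
    {"translation": [-202,-162,-70],"turn": [0,0,-0.5925]},
    {"translation": [-232,-186,-70],"turn": [0,0,-0.5925]},
    {"translation": [-257,-206,-70],"turn": [0,0,-0.5925]},
    {"translation": [-282,-226,-70],"turn": [0,0,-0.5925]}
  ],
  "hand": 0.55,
  "squeeze": 40
}}

```text
time: 2.45
ee_pos: [0.4307, 0.3083, 0.3016]
tcp_rot: [-0.324, 3.124, 0.0]
force: [1.0, 0.9, -0.8]
finger_gap: 0.0469
finger_force: 0.0
```

Run:
```python
from h import *
s=r.state();print(s['time'],s['ee_pos'],s['joint_pos'],s['force'])
print(rel([.585,.0352,.30],goal()),rel([.585,.0352,.20],goal()))
```

```text
2.45 [0.43073876 0.30834576 0.30161342] [-0.67455827  0.2988089  -0.04819026  1.70696972  0.01587197  1.13560247
  1.05026045] [ 0.95668203  0.88787957 -0.7784075 ]
(array([ -94.9, -299. ,    1.6]), array([ 0.0001,  0.0006, -0.0009])) (array([ -94.8, -299. ,  101.6]), array([ 0.0001,  0.0006, -0.0009]))
```

Request:
{"fn": "move_arm", "kwargs": {
  "steps": [
    {"translation": [-11,-35,0],"turn": [0,0,0]},
    {"translation": [-22,-70,0],"turn": [0,0,0]},
    {"translation": [-33,-105,0],"turn": [0,0,0]},
    {"translation": [-44,-140,0],"turn": [0,0,0]},
    {"translation": [-56,-175,10],"turn": [0,0,0]},
    {"translation": [-67,-210,25],"turn": [0,0,0]},
    {"translation": [-78,-245,45],"turn": [0,0,0]},
    {"translation": [-86,-270,65],"turn": [0,0,0]},
    {"translation": [-93,-290,85],"turn": [0,0,0]},
    {"translation": [-95,-299,95],"turn": [0,0,0]},
    {"translation": [-95,-299,101.6],"turn": [0,0,0]},
    {"translation": [-95,-299,101.6],"turn": [0,0,0]}
  ]
}}

```text
time: 3.45
ee_pos: [0.5837, 0.038, 0.1986]
tcp_rot: [0.325, -3.122, -0.001]
force: [-0.3, 0.2, 0.7]
finger_gap: 0.0471
finger_force: 0.0
```

Run:
```python
from h import *
np.set_printoptions(precision=4,suppress=True)
p=r.get_image('wrist'); save(p,'w1'); s=r.state()
print(s['ee_pos'],s['force'],s['joint_pos'])
print('cam',ray(p,(0,0))[0])
t=r.trace(p,'knob')
for k in t: q=cloud(p,k['mask']);print(k['score'],k['point'],atz(p,k['point'],.161),np.median(q,0) if len(q) else '')
H,S,V=cv2.split(cv2.cvtColor(p['color'],cv2.COLOR_RGB2HSV))
for n,mm in dict(blue=(H>105)&(H<130)&(S>120)&(V>80),red=((H<5)|(H>172))&(S>150)&(V>80),yellow=(H>24)&(H<34)&(S>150)&(V>100)).items():
    l,lab,st,ce=cv2.connectedComponentsWithStats(mm.astype(np.uint8))
    for k in range(1,l):
        if st[k,4]>40: print(n,st[k],ce[k],atz(p,ce[k],.115))
print('proj axis,knob,red,blue',proj(p,[[*C,.121],[*kn(-36.4),.161],[*kn(120,.06),.115],[*kn(30,.06),.115]]))
```

```text
[0.584  0.039  0.1997] [-0.1307  0.8348  0.6776] [-0.1779  0.4719  0.048   1.7266 -0.0282  0.9444  1.6613]
cam [0.5181 0.0243 0.3414]
0.79 [308.3, 262.8] [0.5824 0.0322 0.161 ] [0.5829 0.0326 0.1606]
blue [633 160   7  18  80] [636.8125 169.425 ] [0.4963 0.2225 0.115 ]
blue [380 200  19  19 287] [389.2125 208.8467] [0.5523 0.0777 0.115 ]
red [361 324  10  15  61] [365.4918 331.1311] [0.6406 0.0839 0.115 ]
yellow [247 245  18  37 408] [254.9216 263.7475] [ 0.6068 -0.0005  0.115 ]
yellow [265 313  70  53 848] [295.8278 346.283 ] [0.6626 0.038  0.115 ]
proj axis,knob,red,blue [[344.4396 285.8263]
 [312.8512 268.3218]
 [417.1479 321.9905]
 [392.1454 206.789 ]]
```

View pics/w1.png

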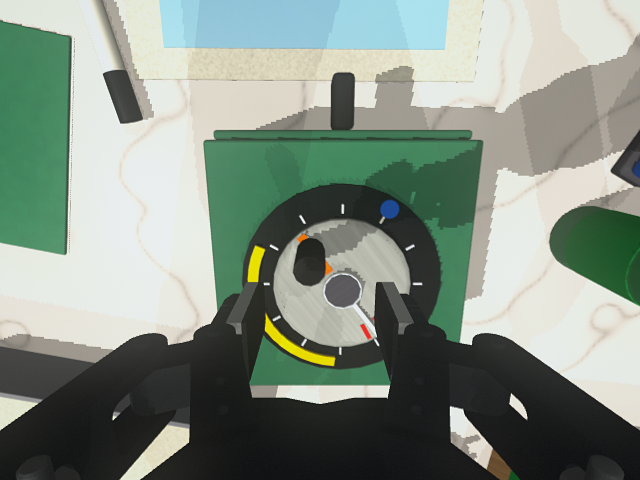

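Run:
```python
from h import *
for i in range(2): p=r.get_image('top')
s=r.state();print(s['time'],s['ee_pos'],s['force'],rel([.584,.0345,.129],goal()))
```

```text
3.65 [0.58465351 0.03916022 0.20095548] [-0.16513758 -0.36067499 -0.17338783] (array([ 1.7, -4.5, 71.9]), array([0.0006, 0.0018, 0.0023]))
```

Request:
{"fn": "move_arm", "kwargs": {
  "steps": [
    {"translation": [1.7,-4.5,0],"turn": [0,0,0]},
    {"translation": [1.7,-4.5,10],"turn": [0,0,0]},
    {"translation": [1.7,-4.5,20],"turn": [0,0,0]},
    {"translation": [1.7,-4.5,30],"turn": [0,0,0]},
    {"translation": [1.7,-4.5,40],"turn": [0,0,0]},
    {"translation": [1.7,-4.5,50],"turn": [0,0,0]},
    {"translation": [1.7,-4.5,60],"turn": [0,0,0]},
    {"translation": [1.7,-4.5,67],"turn": [0,0,0]},
    {"translation": [1.7,-4.5,71],"turn": [0,0,0]},
    {"translation": [1.7,-4.5,71],"turn": [0,0,0]},
    {"translation": [1.7,-4.5,71],"turn": [0,0,0]}
  ]
}}

```text
time: 4.57
ee_pos: [0.5839, 0.0325, 0.1286]
tcp_rot: [0.326, -3.125, 0.0]
force: [-0.8, -0.1, 0.5]
finger_gap: 0.0469
finger_force: 0.0
```

Run:
```python
from h import *
np.set_printoptions(precision=4,suppress=True)
p=r.get_image('wrist'); save(p,'w2'); s=r.state()
print(s['ee_pos'],s['force'],s['tcp_rot'])
```

```text
[0.5841 0.0326 0.129 ] [-0.3383 -0.4016  1.2417] [-0.3255  3.1242 -0.    ]
```

View pics/w2.png

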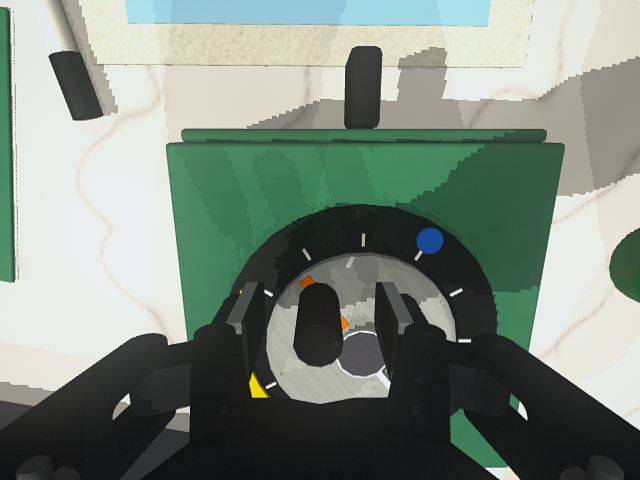

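Request:
{"fn": "move_arm", "kwargs": {
  "steps": [
    {"translation": [0,0,0],"turn": [0,0,0]},
    {"translation": [0,0,0],"turn": [0,0,0]},
    {"translation": [0,0,0],"turn": [0,0,0]},
    {"translation": [0,0,0],"turn": [0,0,0]},
    {"translation": [0,0,0],"turn": [0,0,0]},
    {"translation": [0,0,0],"turn": [0,0,0]},
    {"translation": [0,0,0],"turn": [0,0,0]},
    {"translation": [0,0,0],"turn": [0,0,0]}
  ],
  "hand": 0,
  "squeeze": 40
}}

```text
time: 5.28
ee_pos: [0.584, 0.0324, 0.1293]
tcp_rot: [-0.325, 3.124, -0.0]
force: [-2.0, -1.0, 5.9]
finger_gap: 0.0168
finger_force: 39.0
```

Run:
```python
from h import *
np.set_printoptions(precision=4,suppress=True)
p=r.get_image('top');s=r.state()
print(s['ee_pos'],s['force'],s['finger_gap'],s['tcp_rot'])
q=s['ee_pos'][:2]-C; print(np.hypot(*q), np.rad2deg(psi-np.arctan2(-q[1],-q[0])))
```

```text
[0.584  0.0324 0.1293] [-2.126  -0.5818  5.8141] 0.016613249465398043 [-0.3254  3.124  -0.0002]
0.036749972407130384 -38.1129977167668
```

```bash
cat > rows.py <<'E'
import numpy as np,sys,json
def rows(t0,ts):
    f=lambda t:34*np.array([np.cos(np.deg2rad(t)),np.sin(np.deg2rad(t))])
    return json.dumps([{"translation":[*np.round(f(t)-f(t0),1),0]} for t in ts])
E
python3 - <<'E'
from rows import *
print(rows(-36.4,[-34,-30,-25,-20,-15,-10,-5,0,5,10,15,20]))
for a in (20,140,260): print(a,rows(a,range(a+10,a+121,10)))
E
```

```text
[{"translation": [0.8, 1.2, 0]}, {"translation": [2.1, 3.2, 0]}, {"translation": [3.4, 5.8, 0]}, {"translation": [4.6, 8.5, 0]}, {"translation": [5.5, 11.4, 0]}, {"translation": [6.1, 14.3, 0]}, {"translation": [6.5, 17.2, 0]}, {"translation": [6.6, 20.2, 0]}, {"translation": [6.5, 23.1, 0]}, {"translation": [6.1, 26.1, 0]}, {"translation": [5.5, 29.0, 0]}, {"translation": [4.6, 31.8, 0]}]
20 [{"translation": [-2.5, 5.4, 0]}, {"translation": [-5.9, 10.2, 0]}, {"translation": [-10.1, 14.4, 0]}, {"translation": [-14.9, 17.8, 0]}, {"translation": [-20.3, 20.3, 0]}, {"translation": [-26.0, 21.9, 0]}, {"translation": [-31.9, 22.4, 0]}, {"translation": [-37.9, 21.9, 0]}, {"translation": [-43.6, 20.3, 0]}, {"translation": [-48.9, 17.8, 0]}, {"translation": [-53.8, 14.4, 0]}, {"translation": [-58.0, 10.2, 0]}]
140 [{"translation": [-3.4, -4.9, 0]}, {"translation": [-5.9, -10.2, 0]}, {"translation": [-7.4, -16.0, 0]}, {"translation": [-8.0, -21.9, 0]}, {"translation": [-7.4, -27.8, 0]}, {"translation": [-5.9, -33.5, 0]}, {"translation": [-3.4, -38.9, 0]}, {"translation": [-0.0, -43.7, 0]}, {"translation": [4.2, -47.9, 0]}, {"translation": [9.0, -51.3, 0]}, {"translation": [14.4, -53.8, 0]}, {"translation": [20.1, -55.3, 0]}]
260 [{"translation": [5.9, -0.5, 0]}, {"translation": [11.8, -0.0, 0]}, {"translation": [17.5, 1.5, 0]}, {"translation": [22.9, 4.0, 0]}, {"translation": [27.8, 7.4, 0]}, {"translation": [31.9, 11.6, 0]}, {"translation": [35.3, 16.5, 0]}, {"translation": [37.9, 21.9, 0]}, {"translation": [39.4, 27.6, 0]}, {"translation": [39.9, 33.5, 0]}, {"translation": [39.4, 39.4, 0]}, {"translation": [37.9, 45.1, 0]}]
```

Request:
{"fn": "move_arm", "kwargs": {
  "steps": [
    {"translation": [0.8,1.2,0]},
    {"translation": [2.1,3.2,0]},
    {"translation": [3.4,5.8,0]},
    {"translation": [4.6,8.5,0]},
    {"translation": [5.5,11.4,0]},
    {"translation": [6.1,14.3,0]},
    {"translation": [6.5,17.2,0]},
    {"translation": [6.6,20.2,0]},
    {"translation": [6.5,23.1,0]},
    {"translation": [6.1,26.1,0]},
    {"translation": [5.5,29.0,0]},
    {"translation": [4.6,31.8,0]}
  ]
}}

```text
schema error: expected keys translation, turn
```

```bash
cat >> h.py <<'E'
def report():
    p=r.get_image('top'); s=r.state(); e=s['ee_pos'][:2]
    ang=lambda c:(psi*57.2958-np.degrees(np.arctan2(c[1]-e[1],c[0]-e[0])))
    f=s['force'][:2]; q=(e-C)/np.hypot(*(e-C)); t=np.array([q[1],-q[0]]) # clockwise tangent
    print('t',s['time'],'pos',e.round(4),'z',s['ee_pos'][2].round(4),'rad',np.hypot(*(e-C)).round(4),'ang',ang(C).round(2),'F',s['force'].round(1),'Frad',(f@q).round(1),'Ftan',(f@t).round(1),'gap',round(s['finger_gap'],4))
    # image angle of pointer: red ticks / needle not parsed here
    return p
E
python3 -c "
from h import *
save(report(),'t2')"
```

```text
t 5.3833 pos [0.5839 0.0324] z 0.1292 rad 0.0368 ang -38.07 F [-1.3 -0.7  6.3] Frad 1.4 Ftan 0.5 gap 0.0173
```

Turn is required in each row.

Request:
{"fn": "move_arm", "kwargs": {
  "steps": [
    {"translation": [0.8,1.2,0],"turn": [0,0,0]},
    {"translation": [2.1,3.2,0],"turn": [0,0,0]},
    {"translation": [3.4,5.8,0],"turn": [0,0,0]},
    {"translation": [4.6,8.5,0],"turn": [0,0,0]},
    {"translation": [5.5,11.4,0],"turn": [0,0,0]},
    {"translation": [6.1,14.3,0],"turn": [0,0,0]},
    {"translation": [6.5,17.2,0],"turn": [0,0,0]},
    {"translation": [6.6,20.2,0],"turn": [0,0,0]},
    {"translation": [6.5,23.1,0],"turn": [0,0,0]},
    {"translation": [6.1,26.1,0],"turn": [0,0,0]},
    {"translation": [5.5,29.0,0],"turn": [0,0,0]},
    {"translation": [4.6,31.8,0],"turn": [0,0,0]}
  ]
}}

```text
time: 6.38
ee_pos: [0.5731, 0.0627, 0.1292]
tcp_rot: [-0.325, 3.124, -0.0]
force: [0.1, -1.9, 5.7]
finger_gap: 0.0167
finger_force: 39.1
```

```bash
python3 -c "
from h import *
save(report(),'t2')"
```

```text
t 6.4333 pos [0.5732 0.0635] z 0.1293 rad 0.0345 ang 16.76 F [-1.2  0.1  5.9] Frad 1.2 Ftan 0.0 gap 0.0169
```

Request:
{"fn": "move_arm", "kwargs": {
  "steps": [
    {"translation": [-2.5,5.4,0],"turn": [0,0,0]},
    {"translation": [-5.9,10.2,0],"turn": [0,0,0]},
    {"translation": [-10.1,14.4,0],"turn": [0,0,0]},
    {"translation": [-14.9,17.8,0],"turn": [0,0,0]},
    {"translation": [-20.3,20.3,0],"turn": [0,0,0]},
    {"translation": [-26.0,21.9,0],"turn": [0,0,0]},
    {"translation": [-31.9,22.4,0],"turn": [0,0,0]},
    {"translation": [-37.9,21.9,0],"turn": [0,0,0]},
    {"translation": [-43.6,20.3,0],"turn": [0,0,0]},
    {"translation": [-48.9,17.8,0],"turn": [0,0,0]},
    {"translation": [-53.8,14.4,0],"turn": [0,0,0]},
    {"translation": [-58.0,10.2,0],"turn": [0,0,0]}
  ]
}}

```text
time: 7.43
ee_pos: [0.6272, 0.0849, 0.1292]
tcp_rot: [0.326, -3.124, -0.0]
force: [-5.1, -0.6, 8.1]
finger_gap: 0.0169
finger_force: 39.4
```

```bash
python3 -c "
from h import *
save(report(),'t3')"
```

```text
t 7.4833 pos [0.6284 0.0839] z 0.1293 rad 0.0312 ang 143.66 F [-0.5 -0.8  6.3] Frad -0.9 Ftan 0.2 gap 0.0166
```

Request:
{"fn": "move_arm", "kwargs": {
  "steps": [
    {"translation": [-3.4,-4.9,0],"turn": [0,0,0]},
    {"translation": [-5.9,-10.2,0],"turn": [0,0,0]},
    {"translation": [-7.4,-16.0,0],"turn": [0,0,0]},
    {"translation": [-8.0,-21.9,0],"turn": [0,0,0]},
    {"translation": [-7.4,-27.8,0],"turn": [0,0,0]},
    {"translation": [-5.9,-33.5,0],"turn": [0,0,0]},
    {"translation": [-3.4,-38.9,0],"turn": [0,0,0]},
    {"translation": [0,-43.7,0],"turn": [0,0,0]},
    {"translation": [4.2,-47.9,0],"turn": [0,0,0]},
    {"translation": [9.0,-51.3,0],"turn": [0,0,0]},
    {"translation": [14.4,-53.8,0],"turn": [0,0,0]},
    {"translation": [20.1,-55.3,0],"turn": [0,0,0]}
  ]
}}

```text
time: 8.48
ee_pos: [0.6197, 0.0262, 0.1293]
tcp_rot: [-0.325, 3.122, 0.0]
force: [2.7, 2.5, 6.4]
finger_gap: 0.0168
finger_force: 39.2
```

```bash
python3 -c "
from h import *
save(report(),'t4')"
```

```text
t 8.5333 pos [0.6182 0.0256] z 0.1292 rad 0.0365 ang -95.01 F [-0.9  0.7  9.1] Frad -1.0 Ftan 0.7 gap 0.0168
```

Request:
{"fn": "move_arm", "kwargs": {
  "steps": [
    {"translation": [5.9,-0.5,0],"turn": [0,0,0]},
    {"translation": [11.8,0,0],"turn": [0,0,0]},
    {"translation": [17.5,1.5,0],"turn": [0,0,0]},
    {"translation": [22.9,4.0,0],"turn": [0,0,0]},
    {"translation": [27.8,7.4,0],"turn": [0,0,0]},
    {"translation": [31.9,11.6,0],"turn": [0,0,0]},
    {"translation": [35.3,16.5,0],"turn": [0,0,0]},
    {"translation": [37.9,21.9,0],"turn": [0,0,0]},
    {"translation": [39.4,27.6,0],"turn": [0,0,0]},
    {"translation": [39.9,33.5,0],"turn": [0,0,0]},
    {"translation": [39.4,39.4,0],"turn": [0,0,0]},
    {"translation": [37.9,45.1,0],"turn": [0,0,0]}
  ]
}}

```text
time: 9.53
ee_pos: [0.5727, 0.0605, 0.1292]
tcp_rot: [-0.322, 3.124, -0.004]
force: [2.1, -7.8, 9.0]
finger_gap: 0.0174
finger_force: 39.5
```

Run:
```python
from h import *
p=report(); e=r.state()['ee_pos'][:2]
P=np.array([(.5839,.0324),(.5732,.0635),(.6284,.0839),(.6182,.0256),e])
A=np.c_[2*P,np.ones(len(P))]; s=np.linalg.lstsq(A,(P**2).sum(1),rcond=None)[0]; c=s[:2];print('C',c,np.sqrt(s[2]+c@c))
for q in P: print(np.hypot(*(q-c)),psi*57.2958-np.degrees(np.arctan2(*(c-q)[::-1])))
```

```text
t 9.5833 pos [0.573  0.0622] z 0.1292 rad 0.0347 ang 14.47 F [ 2.  -0.6  7.6] Frad -2.0 Ftan -0.5 gap 0.0167
C [0.60671954 0.05765432] 0.03404412564331956
0.0340369235706479 -35.99936661058936
0.03402545042463388 21.792672022210397
0.03404229673436496 141.45870272614297
0.03404821210162933 -97.80530842697604
0.034067731023217813 19.491110515595935
```

Request:
{"fn": "move_arm", "kwargs": {
  "steps": [
    {"translation": [-2.5,5.4,0],"turn": [0,0,0]},
    {"translation": [-5.9,10.2,0],"turn": [0,0,0]},
    {"translation": [-10.1,14.4,0],"turn": [0,0,0]},
    {"translation": [-14.9,17.8,0],"turn": [0,0,0]},
    {"translation": [-20.3,20.3,0],"turn": [0,0,0]},
    {"translation": [-26.0,21.9,0],"turn": [0,0,0]},
    {"translation": [-31.9,22.4,0],"turn": [0,0,0]},
    {"translation": [-37.9,21.9,0],"turn": [0,0,0]},
    {"translation": [-43.6,20.3,0],"turn": [0,0,0]},
    {"translation": [-48.9,17.8,0],"turn": [0,0,0]},
    {"translation": [-53.8,14.4,0],"turn": [0,0,0]},
    {"translation": [-58.0,10.2,0],"turn": [0,0,0]}
  ]
}}

```text
time: 10.58
ee_pos: [0.6259, 0.0857, 0.1292]
tcp_rot: [0.327, -3.122, -0.002]
force: [-4.4, 3.3, 11.7]
finger_gap: 0.0169
finger_force: 40.2
```

Request:
{"fn": "move_arm", "kwargs": {
  "steps": [
    {"translation": [-3.4,-4.9,0],"turn": [0,0,0]},
    {"translation": [-5.9,-10.2,0],"turn": [0,0,0]},
    {"translation": [-7.4,-16.0,0],"turn": [0,0,0]},
    {"translation": [-8.0,-21.9,0],"turn": [0,0,0]},
    {"translation": [-7.4,-27.8,0],"turn": [0,0,0]},
    {"translation": [-5.9,-33.5,0],"turn": [0,0,0]},
    {"translation": [-3.4,-38.9,0],"turn": [0,0,0]},
    {"translation": [0,-43.7,0],"turn": [0,0,0]},
    {"translation": [4.2,-47.9,0],"turn": [0,0,0]},
    {"translation": [9.0,-51.3,0],"turn": [0,0,0]},
    {"translation": [14.4,-53.8,0],"turn": [0,0,0]},
    {"translation": [20.1,-55.3,0],"turn": [0,0,0]}
  ]
}}

```text
time: 11.58
ee_pos: [0.6202, 0.0264, 0.1293]
tcp_rot: [-0.325, 3.122, 0.0]
force: [5.1, 2.6, 5.0]
finger_gap: 0.0167
finger_force: 39.3
```

Request:
{"fn": "move_arm", "kwargs": {
  "steps": [
    {"translation": [5.9,-0.5,0],"turn": [0,0,0]},
    {"translation": [11.8,0,0],"turn": [0,0,0]},
    {"translation": [17.5,1.5,0],"turn": [0,0,0]},
    {"translation": [22.9,4.0,0],"turn": [0,0,0]},
    {"translation": [27.8,7.4,0],"turn": [0,0,0]},
    {"translation": [31.9,11.6,0],"turn": [0,0,0]},
    {"translation": [35.3,16.5,0],"turn": [0,0,0]},
    {"translation": [37.9,21.9,0],"turn": [0,0,0]},
    {"translation": [39.4,27.6,0],"turn": [0,0,0]},
    {"translation": [39.9,33.5,0],"turn": [0,0,0]},
    {"translation": [39.4,39.4,0],"turn": [0,0,0]},
    {"translation": [37.9,45.1,0],"turn": [0,0,0]}
  ]
}}

```text
time: 12.58
ee_pos: [0.5727, 0.0605, 0.1292]
tcp_rot: [-0.322, 3.124, -0.004]
force: [3.0, -7.1, 8.8]
finger_gap: 0.0171
finger_force: 39.6
```

Run:
```python
from h import *
report()
```

```text
t 12.6333 pos [0.5729 0.0622] z 0.1292 rad 0.0347 ang 14.54 F [2.6 0.  6.5] Frad -2.6 Ftan 0.1 gap 0.017
```

```bash
sed -i 's/C=np.array(\[.6076,.0606\])/C=np.array([.60672,.05765])/' h.py
python3 - <<'E'
from rows import *
print(rows(20,[30,40,50,60,70,80,90,100,108,114,118,120]))
E
```

```text
[{"translation": [-2.5, 5.4, 0]}, {"translation": [-5.9, 10.2, 0]}, {"translation": [-10.1, 14.4, 0]}, {"translation": [-14.9, 17.8, 0]}, {"translation": [-20.3, 20.3, 0]}, {"translation": [-26.0, 21.9, 0]}, {"translation": [-31.9, 22.4, 0]}, {"translation": [-37.9, 21.9, 0]}, {"translation": [-42.5, 20.7, 0]}, {"translation": [-45.8, 19.4, 0]}, {"translation": [-47.9, 18.4, 0]}, {"translation": [-48.9, 17.8, 0]}]
```

Request:
{"fn": "move_arm", "kwargs": {
  "steps": [
    {"translation": [-2.5,5.4,0],"turn": [0,0,0]},
    {"translation": [-5.9,10.2,0],"turn": [0,0,0]},
    {"translation": [-10.1,14.4,0],"turn": [0,0,0]},
    {"translation": [-14.9,17.8,0],"turn": [0,0,0]},
    {"translation": [-20.3,20.3,0],"turn": [0,0,0]},
    {"translation": [-26.0,21.9,0],"turn": [0,0,0]},
    {"translation": [-31.9,22.4,0],"turn": [0,0,0]},
    {"translation": [-37.9,21.9,0],"turn": [0,0,0]},
    {"translation": [-42.5,20.7,0],"turn": [0,0,0]},
    {"translation": [-45.8,19.4,0],"turn": [0,0,0]},
    {"translation": [-47.9,18.4,0],"turn": [0,0,0]},
    {"translation": [-48.9,17.8,0],"turn": [0,0,0]}
  ]
}}

```text
time: 13.63
ee_pos: [0.6157, 0.0905, 0.1292]
tcp_rot: [0.326, -3.123, -0.001]
force: [-3.7, 2.0, 11.6]
finger_gap: 0.0167
finger_force: 40.3
```

Run:
```python
from h import *
p=report(); report()
w=r.get_image('side')
a=cv2.resize(w['color'][190:270,255:350],None,fx=5,fy=5,interpolation=cv2.INTER_CUBIC)
b=cv2.resize(p['color'][150:290,270:370],None,fx=3,fy=3,interpolation=cv2.INTER_CUBIC)
im=np.zeros((430,790,3),np.uint8); im[:400,:475]=a; im[:420,480:780]=b
cv2.imwrite('pics/red.png',im[:,:,::-1])
```

```text
t 13.6833 pos [0.6159 0.0904] z 0.1292 rad 0.034 ang 117.48 F [-3.1  2.6 12. ] Frad 1.7 Ftan -3.7 gap 0.0168
t 13.7333 pos [0.6159 0.0904] z 0.1292 rad 0.034 ang 117.51 F [-3.5  1.6 11.2] Frad 0.6 Ftan -3.7 gap 0.017
```

View pics/red.png

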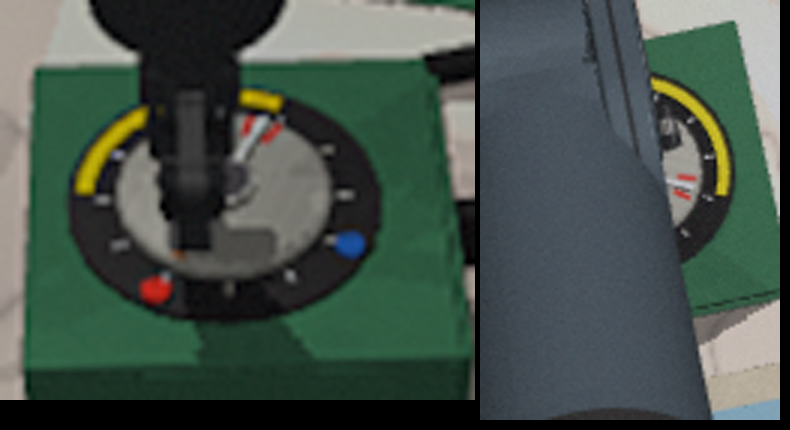

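Request:
{"fn": "move_arm", "kwargs": {
  "steps": [
    {"translation": [-0.7,-0.4,0],"turn": [0,0,0]},
    {"translation": [-1.4,-0.8,0],"turn": [0,0,0]},
    {"translation": [-1.4,-0.8,0],"turn": [0,0,0]},
    {"translation": [-1.4,-0.8,0],"turn": [0,0,0]}
  ]
}}

```text
time: 14.12
ee_pos: [0.617, 0.0901, 0.1292]
tcp_rot: [0.326, -3.123, -0.001]
force: [-2.9, 2.2, 11.7]
finger_gap: 0.0168
finger_force: 40.2
```

Run:
```python
from h import *
report()
from rows import *
a=122.5
print(rows(a,[122,120,117,112,106,98,89,80,70,60,50,40]))
for a in (40,280,160): print(a,rows(a,range(a-10,a-121,-10)))
```

```text
t 14.1667 pos [0.617  0.0901] z 0.1292 rad 0.034 ang 119.5 F [-3.5  2.3 11.5] Frad 1.2 Ftan -4.0 gap 0.017
[{"translation": [0.3, 0.2, 0]}, {"translation": [1.3, 0.8, 0]}, {"translation": [2.8, 1.6, 0]}, {"translation": [5.5, 2.8, 0]}, {"translation": [8.9, 4.0, 0]}, {"translation": [13.5, 5.0, 0]}, {"translation": [18.9, 5.3, 0]}, {"translation": [24.2, 4.8, 0]}, {"translation": [29.9, 3.3, 0]}, {"translation": [35.3, 0.8, 0]}, {"translation": [40.1, -2.6, 0]}, {"translation": [44.3, -6.8, 0]}]
40 [{"translation": [3.4, -4.9, 0]}, {"translation": [5.9, -10.2, 0]}, {"translation": [7.4, -16.0, 0]}, {"translation": [8.0, -21.9, 0]}, {"translation": [7.4, -27.8, 0]}, {"translation": [5.9, -33.5, 0]}, {"translation": [3.4, -38.9, 0]}, {"translation": [0.0, -43.7, 0]}, {"translation": [-4.2, -47.9, 0]}, {"translation": [-9.0, -51.3, 0]}, {"translation": [-14.4, -53.8, 0]}, {"translation": [-20.1, -55.3, 0]}]
280 [{"translation": [-5.9, -0.5, 0]}, {"translation": [-11.8, 0.0, 0]}, {"translation": [-17.5, 1.5, 0]}, {"translation": [-22.9, 4.0, 0]}, {"translation": [-27.8, 7.4, 0]}, {"translation": [-31.9, 11.6, 0]}, {"translation": [-35.3, 16.5, 0]}, {"translation": [-37.9, 21.9, 0]}, {"translation": [-39.4, 27.6, 0]}, {"translation": [-39.9, 33.5, 0]}, {"translation": [-39.4, 39.4, 0]}, {"translation": [-37.9, 45.1, 0]}]
160 [{"translation": [2.5, 5.4, 0]}, {"translation": [5.9, 10.2, 0]}, {"translation": [10.1, 14.4, 0]}, {"translation": [14.9, 17.8, 0]}, {"translation": [20.3, 20.3, 0]}, {"translation": [26.0, 21.9, 0]}, {"translation": [31.9, 22.4, 0]}, {"translation": [37.9, 21.9, 0]}, {"translation": [43.6, 20.3, 0]}, {"translation": [48.9, 17.8, 0]}, {"translation": [53.8, 14.4, 0]}, {"translation": [58.0, 10.2, 0]}]
```

Request:
{"fn": "move_arm", "kwargs": {
  "steps": [
    {"translation": [0.3,0.2,0],"turn": [0,0,0]},
    {"translation": [1.3,0.8,0],"turn": [0,0,0]},
    {"translation": [2.8,1.6,0],"turn": [0,0,0]},
    {"translation": [5.5,2.8,0],"turn": [0,0,0]},
    {"translation": [8.9,4.0,0],"turn": [0,0,0]},
    {"translation": [13.5,5.0,0],"turn": [0,0,0]},
    {"translation": [18.9,5.3,0],"turn": [0,0,0]},
    {"translation": [24.2,4.8,0],"turn": [0,0,0]},
    {"translation": [29.9,3.3,0],"turn": [0,0,0]},
    {"translation": [35.3,0.8,0],"turn": [0,0,0]},
    {"translation": [40.1,-2.6,0],"turn": [0,0,0]},
    {"translation": [44.3,-6.8,0],"turn": [0,0,0]}
  ]
}}

```text
time: 15.17
ee_pos: [0.5767, 0.0739, 0.1292]
tcp_rot: [-0.326, 3.123, -0.0]
force: [4.5, 0.6, 4.6]
finger_gap: 0.0164
finger_force: 39.6
```

```bash
python3 -c "
from h import *
report()"
```

```text
t 15.2167 pos [0.576  0.0724] z 0.1292 rad 0.0341 ang 37.58 F [ 0.8 -2.5  8.7] Frad -1.8 Ftan -1.9 gap 0.0168
```

Request:
{"fn": "move_arm", "kwargs": {
  "steps": [
    {"translation": [3.4,-4.9,0],"turn": [0,0,0]},
    {"translation": [5.9,-10.2,0],"turn": [0,0,0]},
    {"translation": [7.4,-16.0,0],"turn": [0,0,0]},
    {"translation": [8.0,-21.9,0],"turn": [0,0,0]},
    {"translation": [7.4,-27.8,0],"turn": [0,0,0]},
    {"translation": [5.9,-33.5,0],"turn": [0,0,0]},
    {"translation": [3.4,-38.9,0],"turn": [0,0,0]},
    {"translation": [0,-43.7,0],"turn": [0,0,0]},
    {"translation": [-4.2,-47.9,0],"turn": [0,0,0]},
    {"translation": [-9.0,-51.3,0],"turn": [0,0,0]},
    {"translation": [-14.4,-53.8,0],"turn": [0,0,0]},
    {"translation": [-20.1,-55.3,0],"turn": [0,0,0]}
  ]
}}

```text
time: 16.22
ee_pos: [0.6067, 0.0236, 0.1292]
tcp_rot: [0.325, -3.123, 0.0]
force: [-2.3, 1.3, 10.9]
finger_gap: 0.0168
finger_force: 40.1
```

```bash
python3 -c "
from h import *
report()"
```

```text
t 16.2667 pos [0.6081 0.0236] z 0.1292 rad 0.034 ang -80.35 F [ 0.8 -0.1  9.5] Frad 0.2 Ftan -0.8 gap 0.0166
```

Request:
{"fn": "move_arm", "kwargs": {
  "steps": [
    {"translation": [-5.9,-0.5,0],"turn": [0,0,0]},
    {"translation": [-11.8,0,0],"turn": [0,0,0]},
    {"translation": [-17.5,1.5,0],"turn": [0,0,0]},
    {"translation": [-22.9,4.0,0],"turn": [0,0,0]},
    {"translation": [-27.8,7.4,0],"turn": [0,0,0]},
    {"translation": [-31.9,11.6,0],"turn": [0,0,0]},
    {"translation": [-35.3,16.5,0],"turn": [0,0,0]},
    {"translation": [-37.9,21.9,0],"turn": [0,0,0]},
    {"translation": [-39.4,27.6,0],"turn": [0,0,0]},
    {"translation": [-39.9,33.5,0],"turn": [0,0,0]},
    {"translation": [-39.4,39.4,0],"turn": [0,0,0]},
    {"translation": [-37.9,45.1,0],"turn": [0,0,0]}
  ]
}}

```text
time: 17.27
ee_pos: [0.636, 0.075, 0.1293]
tcp_rot: [-0.324, 3.123, -0.002]
force: [3.6, -2.3, 7.3]
finger_gap: 0.0168
finger_force: 39.8
```

```bash
python3 -c "
from h import *
report()"
```

```text
t 17.3167 pos [0.635  0.0765] z 0.1292 rad 0.034 ang 158.23 F [ 0.2  1.7 10.5] Frad 1.2 Ftan -1.3 gap 0.017
```

Run:
```python
from rows import *
print(rows(160,[149,137,125,113,101,89,77,65,54,45,38,34]))
```

```text
[{"translation": [2.8, 5.9, 0]}, {"translation": [7.1, 11.6, 0]}, {"translation": [12.4, 16.2, 0]}, {"translation": [18.7, 19.7, 0]}, {"translation": [25.5, 21.7, 0]}, {"translation": [32.5, 22.4, 0]}, {"translation": [39.6, 21.5, 0]}, {"translation": [46.3, 19.2, 0]}, {"translation": [51.9, 15.9, 0]}, {"translation": [56.0, 12.4, 0]}, {"translation": [58.7, 9.3, 0]}, {"translation": [60.1, 7.4, 0]}]
```

Request:
{"fn": "move_arm", "kwargs": {
  "steps": [
    {"translation": [2.8,5.9,0],"turn": [0,0,0]},
    {"translation": [7.1,11.6,0],"turn": [0,0,0]},
    {"translation": [12.4,16.2,0],"turn": [0,0,0]},
    {"translation": [18.7,19.7,0],"turn": [0,0,0]},
    {"translation": [25.5,21.7,0],"turn": [0,0,0]},
    {"translation": [32.5,22.4,0],"turn": [0,0,0]},
    {"translation": [39.6,21.5,0],"turn": [0,0,0]},
    {"translation": [46.3,19.2,0],"turn": [0,0,0]},
    {"translation": [51.9,15.9,0],"turn": [0,0,0]},
    {"translation": [56.0,12.4,0],"turn": [0,0,0]},
    {"translation": [58.7,9.3,0],"turn": [0,0,0]},
    {"translation": [60.1,7.4,0],"turn": [0,0,0]}
  ]
}}

```text
time: 18.32
ee_pos: [0.5751, 0.0705, 0.1292]
tcp_rot: [-0.325, 3.123, -0.0]
force: [3.6, 2.1, 7.2]
finger_gap: 0.017
finger_force: 39.6
```

```bash
python3 -c "
from h import *
report();report()"
```

```text
t 18.3667 pos [0.575  0.0701] z 0.1292 rad 0.0341 ang 33.29 F [3.1 0.9 7.6] Frad -2.6 Ftan 2.0 gap 0.0171
t 18.4167 pos [0.575  0.0701] z 0.1292 rad 0.0341 ang 33.34 F [ 1.9 -0.2  8. ] Frad -1.8 Ftan 0.5 gap 0.0168
```

Request:
{"fn": "move_arm", "kwargs": {
  "steps": [
    {"translation": [0.5,-0.8,0],"turn": [0,0,0]},
    {"translation": [1.0,-1.6,0],"turn": [0,0,0]},
    {"translation": [1.0,-1.6,0],"turn": [0,0,0]},
    {"translation": [1.0,-1.6,0],"turn": [0,0,0]}
  ]
}}

```text
time: 18.75
ee_pos: [0.5747, 0.0693, 0.1292]
tcp_rot: [-0.326, 3.123, 0.001]
force: [2.7, 2.1, 6.7]
finger_gap: 0.0169
finger_force: 39.7
```

Run:
```python
from h import *
report()
from rows import *
print(rows(30.8,[31,33,37,45,54,64,74,84,94,104,114,124]))
print(rows(124,[132,140,147,154,160,165,169,173,176,178,180,182]))
```

```text
t 18.8 pos [0.5747 0.0693] z 0.1292 rad 0.0341 ang 31.85 F [3.2 2.  7.2] Frad -2.3 Ftan 3.0 gap 0.0165
[{"translation": [-0.1, 0.1, 0]}, {"translation": [-0.7, 1.1, 0]}, {"translation": [-2.1, 3.1, 0]}, {"translation": [-5.2, 6.6, 0]}, {"translation": [-9.2, 10.1, 0]}, {"translation": [-14.3, 13.1, 0]}, {"translation": [-19.8, 15.3, 0]}, {"translation": [-25.7, 16.4, 0]}, {"translation": [-31.6, 16.5, 0]}, {"translation": [-37.4, 15.6, 0]}, {"translation": [-43.0, 13.7, 0]}, {"translation": [-48.2, 10.8, 0]}]
[{"translation": [-3.7, -2.9, 0]}, {"translation": [-7.0, -6.3, 0]}, {"translation": [-9.5, -9.7, 0]}, {"translation": [-11.5, -13.3, 0]}, {"translation": [-12.9, -16.6, 0]}, {"translation": [-13.8, -19.4, 0]}, {"translation": [-14.4, -21.7, 0]}, {"translation": [-14.7, -24.0, 0]}, {"translation": [-14.9, -25.8, 0]}, {"translation": [-15.0, -27.0, 0]}, {"translation": [-15.0, -28.2, 0]}, {"translation": [-15.0, -29.4, 0]}]
```

Request:
{"fn": "move_arm", "kwargs": {
  "steps": [
    {"translation": [0.3,-0.5,0],"turn": [0,0,0]},
    {"translation": [0.6,-1.1,0],"turn": [0,0,0]},
    {"translation": [0.6,-1.1,0],"turn": [0,0,0]},
    {"translation": [0.6,-1.1,0],"turn": [0,0,0]}
  ]
}}

```text
time: 19.13
ee_pos: [0.5744, 0.0684, 0.1292]
tcp_rot: [-0.326, 3.123, 0.001]
force: [2.8, 3.4, 7.3]
finger_gap: 0.017
finger_force: 39.7
```

Run:
```python
from h import *
report()
w=r.get_image('side')
a=cv2.resize(w['color'][190:270,255:350],None,fx=6,fy=6,interpolation=cv2.INTER_CUBIC)
cv2.imwrite('pics/blue.png',a[:,:,::-1])
```

```text
t 19.1833 pos [0.5744 0.0684] z 0.1292 rad 0.0341 ang 30.22 F [3.8 2.8 7.3] Frad -2.7 Ftan 3.9 gap 0.0169
```

View pics/blue.png

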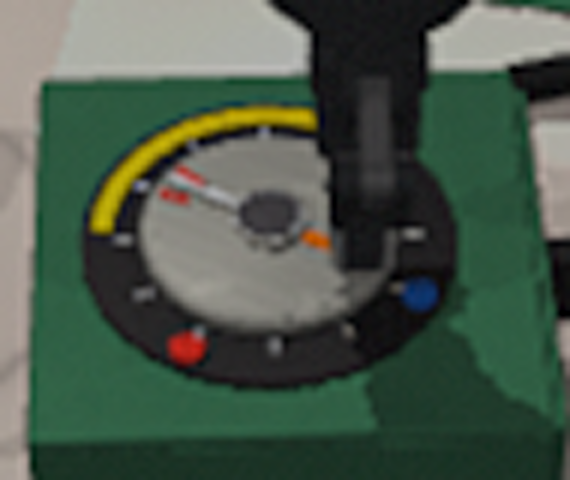

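Run:
```python
from rows import *
print(rows(29,[30,33,38,46,55,64,74,84,94,104,114,124]))
```

```text
[{"translation": [-0.3, 0.5, 0]}, {"translation": [-1.2, 2.0, 0]}, {"translation": [-2.9, 4.4, 0]}, {"translation": [-6.1, 8.0, 0]}, {"translation": [-10.2, 11.4, 0]}, {"translation": [-14.8, 14.1, 0]}, {"translation": [-20.4, 16.2, 0]}, {"translation": [-26.2, 17.3, 0]}, {"translation": [-32.1, 17.4, 0]}, {"translation": [-38.0, 16.5, 0]}, {"translation": [-43.6, 14.6, 0]}, {"translation": [-48.7, 11.7, 0]}]
```

Request:
{"fn": "move_arm", "kwargs": {
  "steps": [
    {"translation": [-0.3,0.5,0],"turn": [0,0,0]},
    {"translation": [-1.2,2.0,0],"turn": [0,0,0]},
    {"translation": [-2.9,4.4,0],"turn": [0,0,0]},
    {"translation": [-6.1,8.0,0],"turn": [0,0,0]},
    {"translation": [-10.2,11.4,0],"turn": [0,0,0]},
    {"translation": [-14.8,14.1,0],"turn": [0,0,0]},
    {"translation": [-20.4,16.2,0],"turn": [0,0,0]},
    {"translation": [-26.2,17.3,0],"turn": [0,0,0]},
    {"translation": [-32.1,17.4,0],"turn": [0,0,0]},
    {"translation": [-38.0,16.5,0],"turn": [0,0,0]},
    {"translation": [-43.6,14.6,0],"turn": [0,0,0]},
    {"translation": [-48.7,11.7,0],"turn": [0,0,0]}
  ]
}}

```text
time: 20.23
ee_pos: [0.6182, 0.0897, 0.1292]
tcp_rot: [0.327, -3.123, -0.001]
force: [-3.9, 2.2, 12.7]
finger_gap: 0.0169
finger_force: 40.3
```

```bash
python3 -c "
from h import *
report()"
```

```text
t 20.2833 pos [0.6195 0.0891] z 0.1292 rad 0.034 ang 123.95 F [2.2 2.1 8.5] Frad 2.8 Ftan 1.2 gap 0.0167
```

Request:
{"fn": "move_arm", "kwargs": {
  "steps": [
    {"translation": [-3.7,-2.9,0],"turn": [0,0,0]},
    {"translation": [-7.0,-6.3,0],"turn": [0,0,0]},
    {"translation": [-9.5,-9.7,0],"turn": [0,0,0]},
    {"translation": [-11.5,-13.3,0],"turn": [0,0,0]},
    {"translation": [-12.9,-16.6,0],"turn": [0,0,0]},
    {"translation": [-13.8,-19.4,0],"turn": [0,0,0]},
    {"translation": [-14.4,-21.7,0],"turn": [0,0,0]},
    {"translation": [-14.7,-24.0,0],"turn": [0,0,0]},
    {"translation": [-14.9,-25.8,0],"turn": [0,0,0]},
    {"translation": [-15.0,-27.0,0],"turn": [0,0,0]},
    {"translation": [-15.0,-28.2,0],"turn": [0,0,0]},
    {"translation": [-15.0,-29.4,0],"turn": [0,0,0]}
  ]
}}

```text
time: 21.28
ee_pos: [0.64, 0.0646, 0.1292]
tcp_rot: [-0.327, 3.124, 0.002]
force: [1.2, 4.1, 9.0]
finger_gap: 0.0167
finger_force: 40.0
```

Run:
```python
from h import *
report(); report()
from rows import *
for a in range(182,300,6): print(a,[x['translation'][:2] for x in json.loads(rows(a,[a+1,a+2,a+3,a+4,a+5,a+6]))])
```

```text
t 21.3333 pos [0.64   0.0643] z 0.1293 rad 0.034 ang 180.62 F [2.  2.7 7.6] Frad 2.5 Ftan -2.2 gap 0.0172
t 21.3833 pos [0.64   0.0643] z 0.1293 rad 0.034 ang 180.57 F [1.9 2.9 7.9] Frad 2.4 Ftan -2.5 gap 0.0172
182 [[0.0, -0.6], [0.1, -1.2], [0.1, -1.8], [0.2, -2.4], [0.2, -3.0], [0.3, -3.5]]
188 [[0.1, -0.6], [0.2, -1.2], [0.3, -1.8], [0.4, -2.3], [0.5, -2.9], [0.7, -3.5]]
194 [[0.1, -0.6], [0.3, -1.1], [0.5, -1.7], [0.7, -2.3], [0.8, -2.8], [1.0, -3.4]]
200 [[0.2, -0.6], [0.4, -1.1], [0.7, -1.7], [0.9, -2.2], [1.1, -2.7], [1.4, -3.3]]
206 [[0.3, -0.5], [0.5, -1.1], [0.8, -1.6], [1.1, -2.1], [1.4, -2.6], [1.7, -3.1]]
212 [[0.3, -0.5], [0.6, -1.0], [1.0, -1.5], [1.3, -2.0], [1.7, -2.4], [2.0, -2.9]]
218 [[0.4, -0.5], [0.7, -0.9], [1.1, -1.4], [1.5, -1.8], [1.9, -2.3], [2.3, -2.7]]
224 [[0.4, -0.4], [0.8, -0.8], [1.3, -1.2], [1.7, -1.6], [2.2, -2.0], [2.6, -2.4]]
230 [[0.5, -0.4], [0.9, -0.7], [1.4, -1.1], [1.9, -1.5], [2.4, -1.8], [2.8, -2.1]]
236 [[0.5, -0.3], [1.0, -0.6], [1.5, -1.0], [2.0, -1.3], [2.5, -1.5], [3.1, -1.8]]
242 [[0.5, -0.3], [1.1, -0.5], [1.6, -0.8], [2.1, -1.0], [2.7, -1.3], [3.2, -1.5]]
248 [[0.6, -0.2], [1.1, -0.4], [1.7, -0.6], [2.2, -0.8], [2.8, -1.0], [3.4, -1.2]]
254 [[0.6, -0.2], [1.1, -0.3], [1.7, -0.4], [2.3, -0.6], [2.9, -0.7], [3.5, -0.8]]
260 [[0.6, -0.1], [1.2, -0.2], [1.8, -0.3], [2.4, -0.3], [2.9, -0.4], [3.5, -0.4]]
266 [[0.6, -0.0], [1.2, -0.1], [1.8, -0.1], [2.4, -0.1], [3.0, -0.1], [3.6, -0.1]]
272 [[0.6, 0.0], [1.2, 0.1], [1.8, 0.1], [2.4, 0.2], [3.0, 0.2], [3.5, 0.3]]
278 [[0.6, 0.1], [1.2, 0.2], [1.8, 0.3], [2.3, 0.4], [2.9, 0.5], [3.5, 0.7]]
284 [[0.6, 0.1], [1.1, 0.3], [1.7, 0.5], [2.3, 0.7], [2.8, 0.8], [3.4, 1.0]]
290 [[0.6, 0.2], [1.1, 0.4], [1.7, 0.7], [2.2, 0.9], [2.7, 1.1], [3.3, 1.4]]
296 [[0.5, 0.3], [1.1, 0.5], [1.6, 0.8], [2.1, 1.1], [2.6, 1.4], [3.1, 1.7]]
```

Request:
{"fn": "move_arm", "kwargs": {
  "steps": [
    {"translation": [0,-0.6,0],"turn": [0,0,0]},
    {"translation": [0.1,-1.2,0],"turn": [0,0,0]},
    {"translation": [0.1,-1.8,0],"turn": [0,0,0]},
    {"translation": [0.2,-2.4,0],"turn": [0,0,0]},
    {"translation": [0.2,-3.0,0],"turn": [0,0,0]},
    {"translation": [0.3,-3.5,0],"turn": [0,0,0]},
    {"translation": [0.4,-4.1,0],"turn": [0,0,0]},
    {"translation": [0.5,-4.7,0],"turn": [0,0,0]},
    {"translation": [0.6,-5.3,0],"turn": [0,0,0]},
    {"translation": [0.7,-5.9,0],"turn": [0,0,0]},
    {"translation": [0.8,-6.4,0],"turn": [0,0,0]},
    {"translation": [1.0,-7.0,0],"turn": [0,0,0]}
  ]
}}

```text
time: 22.38
ee_pos: [0.6407, 0.0574, 0.1293]
tcp_rot: [-0.327, 3.123, 0.001]
force: [3.1, 3.3, 7.6]
finger_gap: 0.0167
finger_force: 39.9
```

```bash
python3 -c "
from h import *
report()"
```

```text
t 22.4333 pos [0.6407 0.057 ] z 0.1293 rad 0.034 ang -167.06 F [2.7 2.3 7.6] Frad 2.7 Ftan -2.4 gap 0.0169
```

Request:
{"fn": "move_arm", "kwargs": {
  "steps": [
    {"translation": [0.1,-0.6,0],"turn": [0,0,0]},
    {"translation": [0.3,-1.1,0],"turn": [0,0,0]},
    {"translation": [0.5,-1.7,0],"turn": [0,0,0]},
    {"translation": [0.7,-2.3,0],"turn": [0,0,0]},
    {"translation": [0.8,-2.8,0],"turn": [0,0,0]},
    {"translation": [1.0,-3.4,0],"turn": [0,0,0]}
  ]
}}

```text
time: 22.93
ee_pos: [0.6405, 0.054, 0.1293]
tcp_rot: [-0.327, 3.123, 0.002]
force: [3.2, 3.1, 7.3]
finger_gap: 0.0169
finger_force: 39.9
```

```bash
python3 -c "
from h import *
report()"
```

```text
t 22.9833 pos [0.6405 0.0538] z 0.1293 rad 0.034 ang -161.62 F [2.6 2.9 7.2] Frad 2.2 Ftan -3.2 gap 0.017
```

Request:
{"fn": "move_arm", "kwargs": {
  "steps": [
    {"translation": [0.2,-0.6,0],"turn": [0,0,0]},
    {"translation": [0.4,-1.1,0],"turn": [0,0,0]},
    {"translation": [0.7,-1.7,0],"turn": [0,0,0]},
    {"translation": [0.9,-2.2,0],"turn": [0,0,0]},
    {"translation": [1.1,-2.7,0],"turn": [0,0,0]},
    {"translation": [1.4,-3.3,0],"turn": [0,0,0]}
  ]
}}

```text
time: 23.48
ee_pos: [0.6399, 0.0503, 0.1293]
tcp_rot: [-0.326, 3.123, 0.001]
force: [2.1, 4.2, 7.6]
finger_gap: 0.017
finger_force: 39.8
```

```bash
python3 -c "
from h import *
report()"
```

```text
t 23.5333 pos [0.6399 0.0502] z 0.1293 rad 0.034 ang -155.36 F [2.9 4.1 6.9] Frad 2.0 Ftan -4.6 gap 0.0167
```

Request:
{"fn": "move_arm", "kwargs": {
  "steps": [
    {"translation": [0.3,-0.5,0],"turn": [0,0,0]},
    {"translation": [0.5,-1.1,0],"turn": [0,0,0]},
    {"translation": [0.8,-1.6,0],"turn": [0,0,0]},
    {"translation": [1.1,-2.1,0],"turn": [0,0,0]},
    {"translation": [1.4,-2.6,0],"turn": [0,0,0]},
    {"translation": [1.7,-3.1,0],"turn": [0,0,0]}
  ]
}}

```text
time: 24.03
ee_pos: [0.6389, 0.0467, 0.1293]
tcp_rot: [-0.326, 3.123, 0.001]
force: [3.8, 2.4, 6.7]
finger_gap: 0.0171
finger_force: 39.8
```

```bash
python3 -c "
from h import *
report()"
```

```text
t 24.0833 pos [0.6388 0.0465] z 0.1293 rad 0.034 ang -148.95 F [4.  2.1 6. ] Frad 3.1 Ftan -3.3 gap 0.0169
```

Request:
{"fn": "move_arm", "kwargs": {
  "steps": [
    {"translation": [0.3,-0.5,0],"turn": [0,0,0]},
    {"translation": [0.6,-1.0,0],"turn": [0,0,0]},
    {"translation": [1.0,-1.5,0],"turn": [0,0,0]},
    {"translation": [1.3,-2.0,0],"turn": [0,0,0]},
    {"translation": [1.7,-2.4,0],"turn": [0,0,0]},
    {"translation": [2.0,-2.9,0],"turn": [0,0,0]}
  ]
}}

```text
time: 24.58
ee_pos: [0.6376, 0.0435, 0.1293]
tcp_rot: [-0.326, 3.123, 0.001]
force: [2.6, 3.9, 6.3]
finger_gap: 0.0171
finger_force: 39.7
```

```bash
python3 -c "
from h import *
report()"
```

```text
t 24.6333 pos [0.6375 0.0434] z 0.1293 rad 0.034 ang -143.22 F [3.2 1.  6.4] Frad 2.5 Ftan -2.3 gap 0.0168
```

Request:
{"fn": "move_arm", "kwargs": {
  "steps": [
    {"translation": [0.4,-0.5,0],"turn": [0,0,0]},
    {"translation": [0.7,-0.9,0],"turn": [0,0,0]},
    {"translation": [1.1,-1.4,0],"turn": [0,0,0]},
    {"translation": [1.5,-1.8,0],"turn": [0,0,0]},
    {"translation": [1.9,-2.3,0],"turn": [0,0,0]},
    {"translation": [2.3,-2.7,0],"turn": [0,0,0]}
  ]
}}

```text
time: 25.13
ee_pos: [0.6357, 0.0399, 0.1293]
tcp_rot: [-0.326, 3.123, 0.0]
force: [2.6, 1.4, 7.4]
finger_gap: 0.0171
finger_force: 39.8
```

```bash
python3 -c "
from h import *
report()"
```

```text
t 25.1833 pos [0.6356 0.0397] z 0.1293 rad 0.034 ang -136.31 F [3.1 1.  7.7] Frad 2.1 Ftan -2.5 gap 0.0171
```

Request:
{"fn": "move_arm", "kwargs": {
  "steps": [
    {"translation": [0.4,-0.4,0],"turn": [0,0,0]},
    {"translation": [0.8,-0.8,0],"turn": [0,0,0]},
    {"translation": [1.3,-1.2,0],"turn": [0,0,0]},
    {"translation": [1.7,-1.6,0],"turn": [0,0,0]}
  ]
}}

```text
time: 25.52
ee_pos: [0.6346, 0.0382, 0.1293]
tcp_rot: [-0.326, 3.123, 0.0]
force: [3.8, 1.6, 7.2]
finger_gap: 0.017
finger_force: 39.7
```

```bash
python3 -c "
from h import *
report()"
```

```text
t 25.5667 pos [0.6345 0.038 ] z 0.1293 rad 0.034 ang -132.85 F [4.6 1.7 6.2] Frad 2.7 Ftan -4.1 gap 0.0166
```

Request:
{"fn": "move_arm", "kwargs": {
  "steps": [
    {"translation": [0.5,-0.4,0],"turn": [0,0,0]},
    {"translation": [0.9,-0.8,0],"turn": [0,0,0]},
    {"translation": [1.4,-1.1,0],"turn": [0,0,0]},
    {"translation": [1.8,-1.5,0],"turn": [0,0,0]}
  ]
}}

```text
time: 25.9
ee_pos: [0.6332, 0.0363, 0.1293]
tcp_rot: [-0.326, 3.123, 0.0]
force: [3.5, 1.8, 6.5]
finger_gap: 0.0168
finger_force: 39.7
```

```bash
python3 -c "
from h import *
report()"
```

```text
t 25.95 pos [0.6331 0.0362] z 0.1293 rad 0.034 ang -129.02 F [3.  1.1 6.4] Frad 1.7 Ftan -2.7 gap 0.0168
```

Request:
{"fn": "move_arm", "kwargs": {
  "steps": [
    {"translation": [0.5,-0.4,0],"turn": [0,0,0]},
    {"translation": [1.0,-0.7,0],"turn": [0,0,0]},
    {"translation": [1.4,-1.0,0],"turn": [0,0,0]},
    {"translation": [1.9,-1.4,0],"turn": [0,0,0]},
    {"translation": [2.4,-1.7,0],"turn": [0,0,0]},
    {"translation": [2.9,-2.0,0],"turn": [0,0,0]}
  ]
}}

```text
time: 26.45
ee_pos: [0.6306, 0.0335, 0.1293]
tcp_rot: [-0.326, 3.123, -0.0]
force: [2.4, 0.8, 7.6]
finger_gap: 0.0168
finger_force: 39.7
```

```bash
python3 -c "
from h import *
report()
from rows import *
for a in range(238,300,6): print(a,[x['translation'][:2] for x in json.loads(rows(a,[a+1,a+2,a+3,a+4,a+5,a+6]))])"
```

```text
t 26.5 pos [0.6304 0.0333] z 0.1293 rad 0.034 ang -122.37 F [1.9 0.  7.5] Frad 1.3 Ftan -1.4 gap 0.0171
238 [[0.5, -0.3], [1.0, -0.6], [1.5, -0.9], [2.1, -1.2], [2.6, -1.5], [3.1, -1.7]]
244 [[0.5, -0.3], [1.1, -0.5], [1.6, -0.7], [2.2, -1.0], [2.7, -1.2], [3.3, -1.4]]
250 [[0.6, -0.2], [1.1, -0.4], [1.7, -0.6], [2.3, -0.7], [2.8, -0.9], [3.4, -1.0]]
256 [[0.6, -0.1], [1.2, -0.3], [1.7, -0.4], [2.3, -0.5], [2.9, -0.6], [3.5, -0.7]]
262 [[0.6, -0.1], [1.2, -0.1], [1.8, -0.2], [2.4, -0.2], [3.0, -0.3], [3.5, -0.3]]
268 [[0.6, -0.0], [1.2, -0.0], [1.8, -0.0], [2.4, 0.0], [3.0, 0.0], [3.6, 0.1]]
274 [[0.6, 0.0], [1.2, 0.1], [1.8, 0.2], [2.4, 0.2], [2.9, 0.3], [3.5, 0.4]]
280 [[0.6, 0.1], [1.2, 0.2], [1.7, 0.4], [2.3, 0.5], [2.9, 0.6], [3.5, 0.8]]
286 [[0.6, 0.2], [1.1, 0.3], [1.7, 0.5], [2.3, 0.7], [2.8, 0.9], [3.4, 1.2]]
292 [[0.5, 0.2], [1.1, 0.5], [1.6, 0.7], [2.2, 1.0], [2.7, 1.2], [3.2, 1.5]]
298 [[0.5, 0.3], [1.0, 0.6], [1.5, 0.9], [2.1, 1.2], [2.6, 1.5], [3.1, 1.8]]
```

Eased (1.4 N, lag near zero); go in small steps.

Request:
{"fn": "move_arm", "kwargs": {
  "steps": [
    {"translation": [0.3,-0.2,0],"turn": [0,0,0]},
    {"translation": [0.6,-0.4,0],"turn": [0,0,0]},
    {"translation": [1.0,-0.6,0],"turn": [0,0,0]},
    {"translation": [1.3,-0.8,0],"turn": [0,0,0]},
    {"translation": [1.5,-0.9,0],"turn": [0,0,0]}
  ]
}}

```text
time: 26.92
ee_pos: [0.6293, 0.0322, 0.1293]
tcp_rot: [-0.325, 3.123, -0.0]
force: [4.2, 2.1, 6.0]
finger_gap: 0.0168
finger_force: 39.7
```

```bash
python3 -c "
from h import *
report()"
```

```text
t 26.9667 pos [0.6293 0.0322] z 0.1293 rad 0.034 ang -119.69 F [3.  1.  7.1] Frad 1.2 Ftan -2.9 gap 0.0172
```

Request:
{"fn": "move_arm", "kwargs": {
  "steps": [
    {"translation": [0.3,-0.2,0],"turn": [0,0,0]},
    {"translation": [0.6,-0.3,0],"turn": [0,0,0]},
    {"translation": [1.0,-0.5,0],"turn": [0,0,0]},
    {"translation": [1.3,-0.7,0],"turn": [0,0,0]},
    {"translation": [1.6,-0.8,0],"turn": [0,0,0]}
  ]
}}

```text
time: 27.38
ee_pos: [0.628, 0.0312, 0.1293]
tcp_rot: [-0.325, 3.123, -0.0]
force: [4.1, 1.2, 6.3]
finger_gap: 0.0167
finger_force: 39.7
```

```bash
python3 -c "
from h import *
report()"
```

```text
t 27.4333 pos [0.628  0.0311] z 0.1293 rad 0.034 ang -116.77 F [3.  1.1 6.9] Frad 1.0 Ftan -3.0 gap 0.0169
```

Still turning freely (243.2°). On by 5°.

Request:
{"fn": "move_arm", "kwargs": {
  "steps": [
    {"translation": [0.5,-0.3,0],"turn": [0,0,0]},
    {"translation": [1.1,-0.5,0],"turn": [0,0,0]},
    {"translation": [1.6,-0.7,0],"turn": [0,0,0]},
    {"translation": [2.2,-1.0,0],"turn": [0,0,0]},
    {"translation": [2.7,-1.2,0],"turn": [0,0,0]}
  ]
}}

```text
time: 27.85
ee_pos: [0.6256, 0.0293, 0.1293]
tcp_rot: [-0.325, 3.123, -0.0]
force: [3.5, 1.6, 7.9]
finger_gap: 0.0169
finger_force: 39.7
```

```bash
python3 -c "
from h import *
report()"
```

```text
t 27.9 pos [0.6254 0.0292] z 0.1293 rad 0.034 ang -111.34 F [ 2.9 -0.   7.7] Frad 1.6 Ftan -2.4 gap 0.0169
```

Request:
{"fn": "move_arm", "kwargs": {
  "steps": [
    {"translation": [0.6,-0.2,0],"turn": [0,0,0]},
    {"translation": [1.1,-0.4,0],"turn": [0,0,0]},
    {"translation": [1.7,-0.6,0],"turn": [0,0,0]},
    {"translation": [2.3,-0.8,0],"turn": [0,0,0]},
    {"translation": [2.8,-0.9,0],"turn": [0,0,0]}
  ]
}}

```text
time: 28.32
ee_pos: [0.6228, 0.0277, 0.1293]
tcp_rot: [-0.325, 3.124, -0.0]
force: [3.4, 0.1, 6.7]
finger_gap: 0.0168
finger_force: 39.7
```

```bash
python3 -c "
from h import *
report()"
```

```text
t 28.3667 pos [0.6227 0.0276] z 0.1293 rad 0.034 ang -106.11 F [ 2.6 -0.6  7.3] Frad 1.8 Ftan -2.0 gap 0.0168
```

Request:
{"fn": "move_arm", "kwargs": {
  "steps": [
    {"translation": [0.6,-0.2,0],"turn": [0,0,0]},
    {"translation": [1.1,-0.3,0],"turn": [0,0,0]},
    {"translation": [1.7,-0.4,0],"turn": [0,0,0]},
    {"translation": [2.3,-0.6,0],"turn": [0,0,0]},
    {"translation": [2.9,-0.7,0],"turn": [0,0,0]}
  ]
}}

```text
time: 28.78
ee_pos: [0.6204, 0.0265, 0.1293]
tcp_rot: [-0.325, 3.123, -0.0]
force: [3.4, 0.2, 7.2]
finger_gap: 0.0168
finger_force: 39.7
```

```bash
python3 -c "
from h import *
report()"
```

```text
t 28.8333 pos [0.6202 0.0265] z 0.1293 rad 0.034 ang -101.52 F [2.6 0.7 6.9] Frad 0.4 Ftan -2.6 gap 0.0167
```

Request:
{"fn": "move_arm", "kwargs": {
  "steps": [
    {"translation": [0.6,-0.1,0],"turn": [0,0,0]},
    {"translation": [1.2,-0.2,0],"turn": [0,0,0]},
    {"translation": [1.8,-0.3,0],"turn": [0,0,0]},
    {"translation": [2.3,-0.4,0],"turn": [0,0,0]},
    {"translation": [2.9,-0.5,0],"turn": [0,0,0]}
  ]
}}

```text
time: 29.25
ee_pos: [0.6177, 0.0255, 0.1293]
tcp_rot: [-0.325, 3.123, -0.0]
force: [3.9, 0.9, 5.6]
finger_gap: 0.0169
finger_force: 39.6
```

```bash
python3 -c "
from h import *
report()"
```

```text
t 29.3 pos [0.6176 0.0255] z 0.1293 rad 0.034 ang -96.78 F [3.6 0.1 6. ] Frad 1.1 Ftan -3.4 gap 0.017
```

Request:
{"fn": "move_arm", "kwargs": {
  "steps": [
    {"translation": [0.6,-0.1,0],"turn": [0,0,0]},
    {"translation": [1.2,-0.1,0],"turn": [0,0,0]},
    {"translation": [1.8,-0.1,0],"turn": [0,0,0]},
    {"translation": [2.4,-0.2,0],"turn": [0,0,0]},
    {"translation": [3.0,-0.2,0],"turn": [0,0,0]}
  ]
}}

```text
time: 29.72
ee_pos: [0.6144, 0.0246, 0.1292]
tcp_rot: [-0.325, 3.124, -0.0]
force: [1.4, -0.2, 7.9]
finger_gap: 0.0171
finger_force: 39.8
```

```bash
python3 -c "
from h import *
report()"
```

```text
t 29.7667 pos [0.6141 0.0245] z 0.1292 rad 0.034 ang -90.69 F [0.3 0.4 8.3] Frad -0.3 Ftan -0.4 gap 0.0168
```

Request:
{"fn": "move_arm", "kwargs": {
  "steps": [
    {"translation": [0.4,0,0],"turn": [0,0,0]},
    {"translation": [0.8,0,0],"turn": [0,0,0]},
    {"translation": [1.2,0,0],"turn": [0,0,0]},
    {"translation": [1.6,0,0],"turn": [0,0,0]},
    {"translation": [1.8,0,0],"turn": [0,0,0]}
  ]
}}

```text
time: 30.18
ee_pos: [0.6117, 0.024, 0.1292]
tcp_rot: [0.325, -3.124, 0.0]
force: [-1.0, 0.8, 10.4]
finger_gap: 0.0168
finger_force: 40.1
```

```bash
python3 -c "
from h import *
report()"
```

```text
t 30.2333 pos [0.6116 0.024 ] z 0.1292 rad 0.034 ang -86.3 F [-1.9  0.1 11.1] Frad -0.3 Ftan 1.8 gap 0.0171
```

Request:
{"fn": "move_arm", "kwargs": {
  "steps": [
    {"translation": [0.4,0,0],"turn": [0,0,0]},
    {"translation": [0.8,0.1,0],"turn": [0,0,0]},
    {"translation": [1.2,0.1,0],"turn": [0,0,0]},
    {"translation": [1.5,0.1,0],"turn": [0,0,0]}
  ]
}}

```text
time: 30.57
ee_pos: [0.6105, 0.0239, 0.1292]
tcp_rot: [0.325, -3.125, 0.0]
force: [1.1, -0.5, 9.1]
finger_gap: 0.0166
finger_force: 40.0
```

```bash
python3 -c "
from h import *
report()"
```

```text
t 30.6167 pos [0.6105 0.0238] z 0.1292 rad 0.034 ang -84.51 F [-0.3  0.8 10. ] Frad -0.9 Ftan 0.2 gap 0.0171
```

Request:
{"fn": "move_arm", "kwargs": {
  "steps": [
    {"translation": [0.4,0,0],"turn": [0,0,0]},
    {"translation": [0.8,0.1,0],"turn": [0,0,0]},
    {"translation": [1.2,0.1,0],"turn": [0,0,0]},
    {"translation": [1.5,0.1,0],"turn": [0,0,0]}
  ]
}}

```text
time: 30.95
ee_pos: [0.6093, 0.0237, 0.1292]
tcp_rot: [-0.325, 3.124, -0.0]
force: [1.7, -0.1, 8.8]
finger_gap: 0.0169
finger_force: 39.9
```

```bash
python3 -c "
from h import *
report()"
```

```text
t 31.0 pos [0.6093 0.0237] z 0.1292 rad 0.034 ang -82.38 F [1.7 0.2 8.8] Frad -0.1 Ftan -1.7 gap 0.0168
```

Request:
{"fn": "move_arm", "kwargs": {
  "steps": [
    {"translation": [0.4,0.1,0],"turn": [0,0,0]},
    {"translation": [0.8,0.1,0],"turn": [0,0,0]},
    {"translation": [1.2,0.2,0],"turn": [0,0,0]},
    {"translation": [1.2,0.2,0],"turn": [0,0,0]}
  ]
}}

```text
time: 31.33
ee_pos: [0.608, 0.0236, 0.1292]
tcp_rot: [-0.325, 3.124, -0.0]
force: [1.0, -0.2, 8.8]
finger_gap: 0.0168
finger_force: 39.9
```

```bash
python3 -c "
from h import *
report()"
```

```text
t 31.3833 pos [0.608  0.0237] z 0.1292 rad 0.034 ang -80.34 F [1.  0.8 8.5] Frad -0.8 Ftan -1.0 gap 0.0168
```

Request:
{"fn": "move_arm", "kwargs": {
  "steps": [
    {"translation": [0.6,0.1,0],"turn": [0,0,0]},
    {"translation": [1.2,0.2,0],"turn": [0,0,0]},
    {"translation": [1.7,0.3,0],"turn": [0,0,0]},
    {"translation": [2.3,0.5,0],"turn": [0,0,0]}
  ]
}}

```text
time: 31.72
ee_pos: [0.6061, 0.0236, 0.1292]
tcp_rot: [-0.325, 3.124, -0.001]
force: [3.7, -0.6, 6.7]
finger_gap: 0.017
finger_force: 39.8
```

```bash
python3 -c "
from h import *
report()"
```

```text
t 31.7667 pos [0.6061 0.0237] z 0.1293 rad 0.034 ang -77.01 F [2.7 0.4 7.7] Frad -0.5 Ftan -2.7 gap 0.0167
```

Request:
{"fn": "move_arm", "kwargs": {
  "steps": [
    {"translation": [0.6,0.1,0],"turn": [0,0,0]},
    {"translation": [1.2,0.3,0],"turn": [0,0,0]},
    {"translation": [1.7,0.4,0],"turn": [0,0,0]},
    {"translation": [2.3,0.6,0],"turn": [0,0,0]}
  ]
}}

```text
time: 32.1
ee_pos: [0.6048, 0.0237, 0.1293]
tcp_rot: [-0.325, 3.122, -0.001]
force: [7.5, -0.1, 3.9]
finger_gap: 0.0172
finger_force: 39.6
```

```bash
python3 -c "
from h import *
report()"
```

```text
t 32.15 pos [0.6048 0.0237] z 0.1293 rad 0.034 ang -74.83 F [6.7 0.3 3.5] Frad -0.7 Ftan -6.7 gap 0.0169
```

Request:
{"fn": "move_arm", "kwargs": {
  "steps": [
    {"translation": [0.2,0.1,0],"turn": [0,0,0]},
    {"translation": [0.4,0.1,0],"turn": [0,0,0]},
    {"translation": [0.6,0.2,0],"turn": [0,0,0]},
    {"translation": [0.6,0.2,0],"turn": [0,0,0]}
  ]
}}

```text
time: 32.48
ee_pos: [0.6045, 0.0237, 0.1293]
tcp_rot: [-0.325, 3.121, -0.001]
force: [7.9, -0.2, 3.9]
finger_gap: 0.0172
finger_force: 39.5
```

```bash
python3 -c "
from h import *
report()"
```

```text
t 32.5333 pos [0.6045 0.0237] z 0.1293 rad 0.034 ang -74.42 F [7.7 0.1 3.8] Frad -0.6 Ftan -7.7 gap 0.0172
```

Request:
{"fn": "move_arm", "kwargs": {
  "steps": [
    {"translation": [-0.5,-0.1,0],"turn": [0,0,0]},
    {"translation": [-1.0,-0.3,0],"turn": [0,0,0]},
    {"translation": [-1.6,-0.4,0],"turn": [0,0,0]},
    {"translation": [-1.6,-0.4,0],"turn": [0,0,0]}
  ]
}}

```text
time: 32.87
ee_pos: [0.6053, 0.0237, 0.1293]
tcp_rot: [-0.325, 3.123, -0.001]
force: [4.2, -0.0, 6.3]
finger_gap: 0.0169
finger_force: 39.7
```

```bash
python3 -c "
from h import *
report()
s=r.state();n=O+0
print('release rise & fin', rel([*s['ee_pos'][:2],.20]), rel([*(O-.113*np.array([np.cos(psi),np.sin(psi)])),.20]),rel([*(O-.113*np.array([np.cos(psi),np.sin(psi)])),.071],goal()), O)"
```

```text
t 32.9167 pos [0.6053 0.0237] z 0.1293 rad 0.034 ang -75.64 F [3.1 0.6 6.2] Frad -0.8 Ftan -3.1 gap 0.0169
release rise & fin (array([ -0.1,  -0.1, -70.7]), None) (array([109.4,  32.9, -71. ]), None) (array([109.7,  33. ,  58. ]), array([-0.0007,  0.0018, -0.0003])) [0.60182746 0.05661898]
```

Request:
{"fn": "move_arm", "kwargs": {
  "steps": [
    {"translation": [0,0,0],"turn": [0,0,0]},
    {"translation": [0,0,0],"turn": [0,0,0]},
    {"translation": [0,0,0],"turn": [0,0,0]},
    {"translation": [0,0,0],"turn": [0,0,0]},
    {"translation": [0,0,0],"turn": [0,0,0]},
    {"translation": [0,0,-8],"turn": [0,0,0]},
    {"translation": [0,0,-20],"turn": [0,0,0]},
    {"translation": [0,0,-35],"turn": [0,0,0]},
    {"translation": [0,0,-50],"turn": [0,0,0]},
    {"translation": [0,0,-65],"turn": [0,0,0]},
    {"translation": [0,0,-72],"turn": [0,0,0]},
    {"translation": [0,0,-72],"turn": [0,0,0]}
  ],
  "hand": 0.55
}}

```text
time: 33.92
ee_pos: [0.6055, 0.0241, 0.2027]
tcp_rot: [-0.325, 3.122, -0.0]
force: [-0.3, 0.3, -0.3]
finger_gap: 0.0471
finger_force: 0.0
```

Request:
{"fn": "move_arm", "kwargs": {
  "steps": [
    {"translation": [15,5,0],"turn": [0,0,0]},
    {"translation": [40,12,0],"turn": [0,0,0]},
    {"translation": [65,20,0],"turn": [0,0,0]},
    {"translation": [90,27,0],"turn": [0,0,0]},
    {"translation": [105,32,0],"turn": [0,0,0]},
    {"translation": [109.5,33,0],"turn": [0,0,0]},
    {"translation": [109.5,33,0],"turn": [0,0,0]},
    {"translation": [109.5,33,0],"turn": [0,0,0]}
  ]
}}

```text
time: 34.58
ee_pos: [0.4913, 0.0338, 0.2006]
tcp_rot: [-0.326, 3.124, -0.0]
force: [0.8, -0.2, 0.2]
finger_gap: 0.0469
finger_force: 0.0
```

Run:
```python
from h import *
print(report() is None)
p=r.get_image('wrist');s=r.state()
F=[*(O-.113*np.array([np.cos(psi),np.sin(psi)])),.071]
print(s['ee_pos'],rel(F,goal()))
w=r.get_image('side')
a=cv2.resize(w['color'][190:270,265:360],None,fx=4,fy=4,interpolation=cv2.INTER_CUBIC)
b=cv2.resize(p['color'],(400,300))
im=np.zeros((330,790,3),np.uint8); im[:320,:380]=a; im[:300,385:785]=b
cv2.imwrite('pics/fin.png',im[:,:,::-1])
```

```text
t 34.6333 pos [0.4917 0.0338] z 0.2006 rad 0.1175 ang 0.17 F [0.2 0.  0.3] Frad -0.2 Ftan 0.0 gap 0.0471
False
[0.49170413 0.03372929 0.20051731] (array([  0.6,  -0.3, 129.5]), array([-0.0002,  0.0004, -0.0002]))
```

View pics/fin.png

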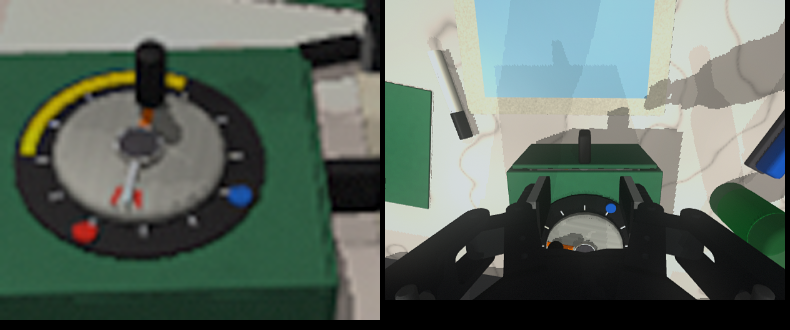

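Request:
{"fn": "move_arm", "kwargs": {
  "steps": [
    {"translation": [0.5,0,15],"turn": [0,0,0]},
    {"translation": [0.5,0,35],"turn": [0,0,0]},
    {"translation": [0.5,0,55],"turn": [0,0,0]},
    {"translation": [0.5,0,75],"turn": [0,0,0]},
    {"translation": [0.5,0,95],"turn": [0,0,0]},
    {"translation": [0.5,0,112],"turn": [0,0,0]},
    {"translation": [0.5,0,123],"turn": [0,0,0]},
    {"translation": [0.5,0,129],"turn": [0,0,0]},
    {"translation": [0.5,0,129],"turn": [0,0,0]}
  ]
}}

```text
time: 35.48
ee_pos: [0.49, 0.0335, 0.0704]
tcp_rot: [0.325, -3.123, 0.0]
force: [-0.5, -0.7, 0.4]
finger_gap: 0.0467
finger_force: 0.0
```

Request:
{"fn": "move_arm", "kwargs": {
  "steps": [
    {"translation": [0,0,0],"turn": [0,0,0]},
    {"translation": [0,0,0],"turn": [0,0,0]},
    {"translation": [0,0,0],"turn": [0,0,0]},
    {"translation": [0,0,0],"turn": [0,0,0]},
    {"translation": [0,0,0],"turn": [0,0,0]},
    {"translation": [0,0,0],"turn": [0,0,0]},
    {"translation": [0,0,0],"turn": [0,0,0]},
    {"translation": [0,0,0],"turn": [0,0,0]}
  ],
  "hand": 0,
  "squeeze": 40
}}

```text
time: 36.15
ee_pos: [0.4909, 0.0333, 0.0725]
tcp_rot: [-0.325, 3.123, -0.001]
force: [1.0, -2.6, 6.9]
finger_gap: 0.0131
finger_force: 42.9
```

Request:
{"fn": "move_arm", "kwargs": {
  "steps": [
    {"translation": [1,0,0],"turn": [0,0,0]},
    {"translation": [2.5,0,0],"turn": [0,0,0]},
    {"translation": [4,0,0],"turn": [0,0,0]},
    {"translation": [6,0,0],"turn": [0,0,0]},
    {"translation": [6,0,0],"turn": [0,0,0]}
  ]
}}

```text
time: 36.57
ee_pos: [0.4853, 0.0322, 0.0725]
tcp_rot: [-0.325, 3.122, -0.0]
force: [1.4, -3.5, 7.2]
finger_gap: 0.0135
finger_force: 43.3
```

Request:
{"fn": "move_arm", "kwargs": {
  "steps": [
    {"translation": [5,0,0],"turn": [0,0,0]},
    {"translation": [10,0,0],"turn": [0,0,0]},
    {"translation": [15,0,0],"turn": [0,0,0]},
    {"translation": [20,0,0],"turn": [0,0,0]},
    {"translation": [25,0,0],"turn": [0,0,0]},
    {"translation": [30,0,0],"turn": [0,0,0]},
    {"translation": [35,0,0],"turn": [0,0,0]},
    {"translation": [40,0,0],"turn": [0,0,0]},
    {"translation": [45,0,0],"turn": [0,0,0]},
    {"translation": [50,0,0],"turn": [0,0,0]},
    {"translation": [54,0,0],"turn": [0,0,0]},
    {"translation": [54,0,0],"turn": [0,0,0]}
  ]
}}

```text
time: 37.57
ee_pos: [0.4317, 0.021, 0.0724]
tcp_rot: [-0.325, 3.123, -0.0]
force: [1.2, -4.5, 11.5]
finger_gap: 0.0137
finger_force: 43.7
```

Run:
```python
from h import *
report();s=r.state()
print(np.hypot(*(s['ee_pos'][:2]-[.4909,.0333])),s['tcp_rot'],s['joint_pos'])
```

```text
t 37.6167 pos [0.4318 0.0209] z 0.0724 rad 0.1788 ang 0.05 F [ 0.4 -3.4 12.5] Frad 0.3 Ftan -3.4 gap 0.0137
0.06042414226323924 [-3.24600917e-01  3.12319838e+00 -4.41406049e-04] [-0.17375549  0.47279517  0.0229796   2.24304734 -0.0245407   0.42441473
  1.6469693 ]
```

60.4 mm out. Release and rise.

Request:
{"fn": "move_arm", "kwargs": {
  "steps": [
    {"translation": [0,0,0],"turn": [0,0,0]},
    {"translation": [0,0,0],"turn": [0,0,0]},
    {"translation": [0,0,0],"turn": [0,0,0]},
    {"translation": [0,0,0],"turn": [0,0,0]},
    {"translation": [0,0,0],"turn": [0,0,0]},
    {"translation": [0,0,0],"turn": [0,0,0]},
    {"translation": [0,0,-8],"turn": [0,0,0]},
    {"translation": [0,0,-20],"turn": [0,0,0]},
    {"translation": [0,0,-35],"turn": [0,0,0]},
    {"translation": [0,0,-55],"turn": [0,0,0]},
    {"translation": [0,0,-75],"turn": [0,0,0]},
    {"translation": [0,0,-95],"turn": [0,0,0]}
  ],
  "hand": 0.55
}}

```text
time: 38.62
ee_pos: [0.4311, 0.0212, 0.1681]
tcp_rot: [0.326, -3.124, 0.0]
force: [1.2, -0.5, -0.4]
finger_gap: 0.0469
finger_force: 0.0
```

Request:
{"fn": "move_arm", "kwargs": {
  "steps": [
    {"translation": [0,0,-20],"turn": [0,0,0]},
    {"translation": [0,0,-40],"turn": [0,0,0]},
    {"translation": [0,0,-50],"turn": [0,0,0]},
    {"translation": [0,0,-50],"turn": [0,0,0]},
    {"translation": [0,0,-50],"turn": [0,0,0]}
  ]
}}

```text
time: 39.03
ee_pos: [0.4315, 0.0213, 0.2172]
tcp_rot: [-0.326, 3.123, 0.0]
force: [0.4, -0.3, -0.7]
finger_gap: 0.0469
finger_force: 0.0
```

Run:
```python
from h import *
report()
w=r.get_image('side'); save(w,'end')
```

```text
t 39.0833 pos [0.4311 0.0213] z 0.2165 rad 0.1794 ang 0.21 F [ 0.4 -0.3 -0.4] Frad -0.3 Ftan -0.4 gap 0.0471
```

View pics/end.png

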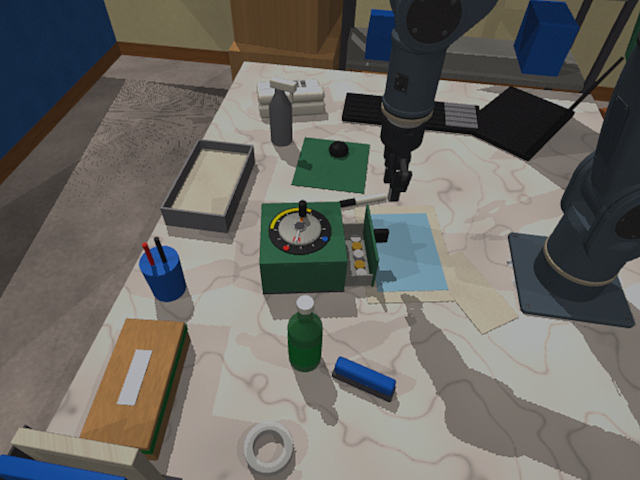

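The drawer is open (front at about 370,250), the gripper is clear of it, and the other things are where they were.

```bash
python3 -c "
from bench import r
print(r.job_done())"
```

```text
the job is handed in; nothing more can be done
None
```

The safe is open: dialled to red, back to blue, then on until the lock stopped the dial at about 285° in the yellow arc; the drawer is about 60 mm out and released, nothing else on the desk was moved, and I handed the job in at 39 s.

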